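Pack the mincer set into its parts tray

TASK

Pack the clean mincer parts into the white tray, each on its own rest: the small plate flat and centred on the round pad, the four-armed knife flat and centred on the cross-shaped pad, the thick ring nut down over the post, and the pusher standing upright in the cup. The larger plate with the big holes and the thin pastry ring belong elsewhere: leave them lying where they are.

Things in the scene. Friction and masses are not known exactly. Their poses are not given: they have to be found in the camera images.
- plate_c (a point): small mincer plate: flat steel disc 54 mm across, 12 mm thick, with two rings of fine dark holes, lying flat on the table. Point: its centre, 6 mm above its underside; z up
- knife_c (a point): mincer knife: flat steel cross of four equal arms, 52 mm from arm end to opposite arm end, arms 13 mm wide and 13 mm thick, round hub 23 mm across, 14 mm thick; lies flat. Point: its centre, 7 mm above its underside; x and y run along the arms
- ringnut_c (a point): ring nut of the mincer: thick-walled metal ring, 62 mm outside, 42 mm hole, 24 mm high, lying flat, hole upright. Point: centre of the ring, 12 mm above its underside
- pusher_c (a point): pusher of the mincer: cream plastic stick 30 mm across standing upright on its own round foot flange (50 mm across, 9 mm thick, blending into the stick by 13 mm up), 102 mm tall in all. Point: on its axis, 51 mm above its underside; z up the stick
- big_plate_c (a point): look-alike, not of this set: larger steel disc 70 mm across, 12 mm thick, with one ring of six big holes. Point: its centre, 6 mm above its underside
- cutter_c (a point): look-alike, not of this set: thin-walled steel pastry ring, 66 mm outside, 2.5 mm wall, 35 mm high. Point: its centre, 17.5 mm above its underside
- round_pad_seat (a point): plain round grey pad, 64 mm across, 14 mm high, fixed in the white steel-rimmed tray (tray 260 mm square, floor 4 mm thick, rim 12 mm high, holding the four rests two by two about 120 mm apart, in any arrangement). Point: centre of the pad's top, 18 mm above the table
- cross_pad_seat (a point): cross-shaped grey pad, arms 22 mm wide, 66 mm end to end, 14 mm high, fixed in the tray. Point: centre of its top, 18 mm above the table; x and y run along its arms
- post_seat (a point): upright steel post 18 mm across on a round grey base (70 mm across, 10 mm high), fixed in the tray. Point: on the post's axis at the top of the base, 14 mm above the table; the round tip of the post is 35 mm higher
- cup_seat (a point): low round grey cup, open at the top, inside 70 mm across, walls 4 mm thick and 14 mm above its inner floor, fixed in the tray. Point: centre of its inner floor, 8 mm above the table
Mind the look-alikes: they are no part of the job. Leave any pink or yellow look-alike of the part that bears ringnut_c alone.

How it is judged:
By the outcome, as a careful person would: the job done as asked, in the order asked, and still so for the second after the job is handed in, with the robot touching nothing.
It also fails if it takes over 109 s, if anything falls off the work surface, if the arm or the gripper's body presses on something with over 40 N, if the wrist force passes 120 N, or if a joint passes its speed limit or range.

ROBOT

A 6-joint arm with a two-finger parallel gripper is mounted at the origin on the work surface. World frame = base frame: x ahead of the robot, y to its left, z up, the work surface at z = 0. Lengths are in m, angles in rad, forces in N, time in s.
With the tool pointing down it reaches from about 0.35 to 0.775 m from the base axis. Payload 5.5 kg.
Tool frame: the origin (TCP) lies at the very end of the fingers, on their centre line; the grasp point (between the pads) lies 19 mm behind it; x points along the fingers, y is the direction in which the jaws open and shut, and the axes are right-handed (so a half turn about x gives the same grasp; the last joint's range is limited). The gripper opens to 85 mm and grips with 20 to 120 N. Pads are 22 mm wide; open, the fingers measure 114 mm over their backs; the gripper's body (76 mm by 85 mm) begins 54 mm behind the grasp point. The pads swing forward as they close: fully open they stand 13 mm farther back than shut.
Start: joints at [1.139, 0.313, 0.046, 1.304, 0, 1.431], TCP at [0.165, 0.551, 0.231] pointing down, gripper open.
Joint ranges: [-2.76, 2.76], [-0.86, 1.69], [-1.03, 1.26], [-2.2, 2.34], [-1.47, 1.5], [-3.14, 3.14]. Speed limits (rad/s): [2.57, 2.57, 3.14, 3.14, 3.14, 3.14].

INTERFACE

Orientations are given as a unit quaternion [w, x, y, z].
In Python, from workcell import env gives the robot as it stands.
- The arm moves only by the tool drive_tool, never from a script. Its argument "plan" is a list that holds one entry, the list of rows, each a list of 7 numbers: the shift along the tool's x, y, z in cm, then the turn, a rotation vector about the tool's x, y, z in degrees, then the opening, from 0 (shut) to 1 (fully open). In form: [[[tx, ty, tz, wx, wy, wz, fingers], ...]]. A call has exactly 5 rows; each row shifts and turns the commanded pose from where the row before left it, along the tool's axes as they then stand; what a row does not reach is not made up. A row lasts 1/12 s, in which the tool goes at most 41.7 mm and 7.16 degrees, less where a joint would pass 70% of its speed; a pose out of reach is approached as far as the arm can. A call with a gripper value outside its range is refused whole. The fingers move at their own pace and stop on an object; "squeeze" is the grip in N (left out, the last holds). Time passes only in rows, so rows that do not move let the fingers close, or fill a call up. It gives the time, the measured TCP pose, the force and the opening at its end, in the units of the state.
- env.get_state(): the state, without advancing time (a new reading comes with each control period).
- env.read_camera(name): name is "scene" or "side" or "wrist"; returns the picture (480x640x3 uint8, red, green, blue); there is no depth.
- env.camera_model(name): a dict with "camera_matrix" (3x3 intrinsics, pixels), "camera_from_world" (4x4, takes a point from world to camera coordinates); the wrist camera has in their place "T_tool_cam" (4x4, takes a point from camera to tool coordinates, whose origin is the TCP and whose axes are the tool frame's). Camera axes: x right, y down, z forward; pixel columns grow to the right and rows downward; lengths in m; the calibration is good to about 2 mm. A picture is of the moment at which its call begins: read the wrist's pose just before it. camera_model takes no time and is no camera call.
- env.hand_in(): hands the job in, once; it reports no verdict.
The state is a dict: "clock": time; "joint_pos": joint angles; "qvel": joint speeds; "tau": joint torques, N m; "tcp_pos": TCP position; "orientation": TCP orientation; "wrist_force": force on the tool from outside, world axes, zero at the start; "ft_torque": the same for the moment, N m; "finger_gap": finger opening in m.
Only numpy, scipy, OpenCV 4.12 (cv2) and the standard library are available. Lean on these libraries where they do the work, as an engineer would, in place of code of your own. Each camera call takes 0.05 s, during which the arm holds its last target.

## Working session

There is one attempt and no reset: what is moved stays moved. The work goes in short steps, Python scripts to look and compute and a tool call to move; the robot and the scene stay as the last step left them, time stands still between calls to the robot, and variables do not carry over. Pictures are saved under pics/ and viewed, and the job is handed in when it is done.

Besides the shell and the picture viewer there is one more tool, called in YAML: its name, and indented under it one key for each argument. drive_tool: Moves the arm, as the interface text tells. Its arguments: {"type":"object","properties":{"plan":{"type":"array","items":{"type":"array","items":{"type":"array","items":{"type":"number"}}}},"squeeze":{"type":"number"}},"required":["plan"]}

```bash
ls; mkdir -p pics; cat > h.py <<'E'
from workcell import env
import numpy as np, cv2
from scipy.spatial.transform import Rotation as R
def snap(n,f):
    s=env.get_state(); im=env.read_camera(n); cv2.imwrite('pics/'+f,im[:,:,::-1]); return s,im
def T_tool(s):
    q=s['orientation'];T=np.eye(4);T[:3,:3]=R.from_quat([q[1],q[2],q[3],q[0]]).as_matrix();T[:3,3]=s['tcp_pos'];return T
def cam(n,s=None):
    m=env.camera_model(n);K=np.array(m['camera_matrix'])
    if n=='wrist': W=T_tool(s)@np.array(m['T_tool_cam'])
    else: W=np.linalg.inv(np.array(m['camera_from_world']))
    return K,W
def ray(n,uv,z,s=None):
    K,W=cam(n,s);d=W[:3,:3]@np.linalg.inv(K)@np.array([uv[0],uv[1],1.]);o=W[:3,3]
    return o+d*(z-o[2])/d[2]
def proj(n,p,s=None):
    K,W=cam(n,s);c=np.linalg.inv(W)@np.append(p,1);u=K@c[:3];return u[:2]/u[2]
E
python3 - <<'E'
from h import *
for n in['scene','side','wrist']:
    s,im=snap(n,n+'0.png')
    K,W=cam(n,s);print(n,K.round(1).tolist(),W.round(3).tolist())
print(env.get_state())
E
```

```text
pics
scene [[608.9, 0.0, 322.5], [0.0, 608.9, 233.4], [0.0, 0.0, 1.0]] [[0.624, 0.638, -0.451, 1.128], [0.781, -0.517, 0.35, -0.505], [-0.01, -0.571, -0.821, 1.241], [0.0, 0.0, 0.0, 1.0]]
side [[589.0, 0.0, 315.2], [0.0, 589.0, 236.1], [0.0, 0.0, 1.0]] [[0.731, -0.523, 0.439, -0.056], [-0.683, -0.566, 0.463, -0.606], [0.007, -0.638, -0.77, 1.002], [0.0, 0.0, 0.0, 1.0]]
wrist [[404.0, 0.0, 327.9], [0.0, 404.0, 239.4], [0.0, 0.0, 1.0]] [[0.289, 0.925, 0.248, 0.104], [0.957, -0.278, -0.076, 0.569], [-0.001, 0.26, -0.966, 0.373], [0.0, 0.0, 0.0, 1.0]]
{'clock': 0.15, 'joint_pos': array([ 1.13940428e+00,  3.13839927e-01,  4.52655942e-02,  1.30360732e+00,
       -8.61027190e-06,  1.43120311e+00]), 'qvel': array([ 0.00160657, -0.00185263,  0.00190786,  0.00096762,  0.00228901,
        0.00010196]), 'tau': array([ 1.37525596e-03, -4.81066239e+01,  2.98814875e+01,  1.38843406e-02,
       -8.37181324e-05,  1.64646929e-05]), 'tcp_pos': array([0.16526369, 0.55034859, 0.23061737]), 'orientation': array([ 0.69945897,  0.10233   ,  0.69972901, -0.10327163]), 'wrist_force': array([-0.19084657,  0.12121642,  0.19316437]), 'ft_torque': array([-0.05642707, -0.02160182,  0.0155119 ]), 'finger_gap': 0.08529249053434036}
```

View pics/scene0.png

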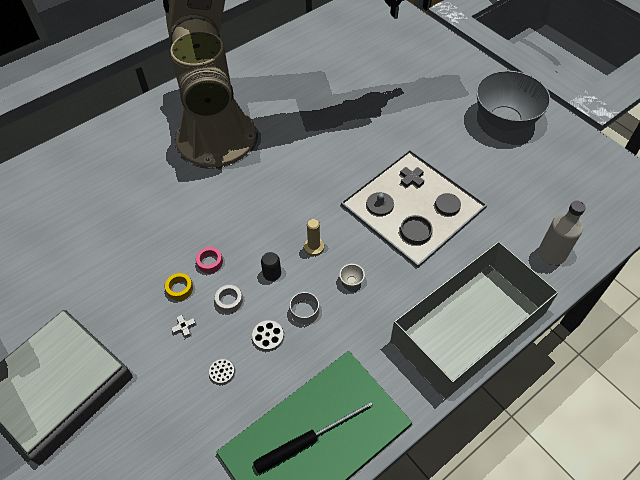

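View pics/side0.png

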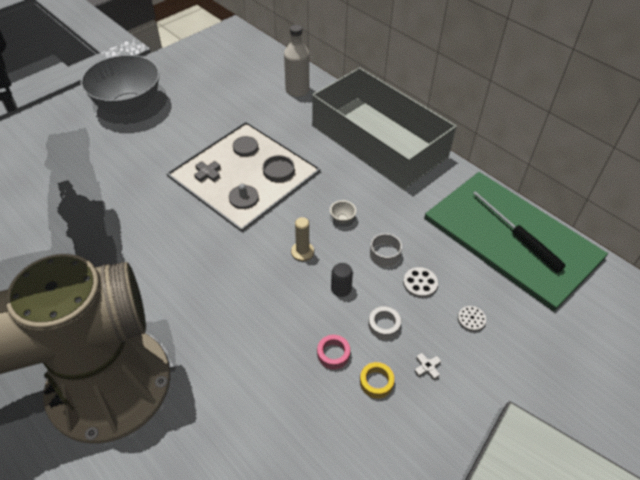

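View pics/wrist0.png

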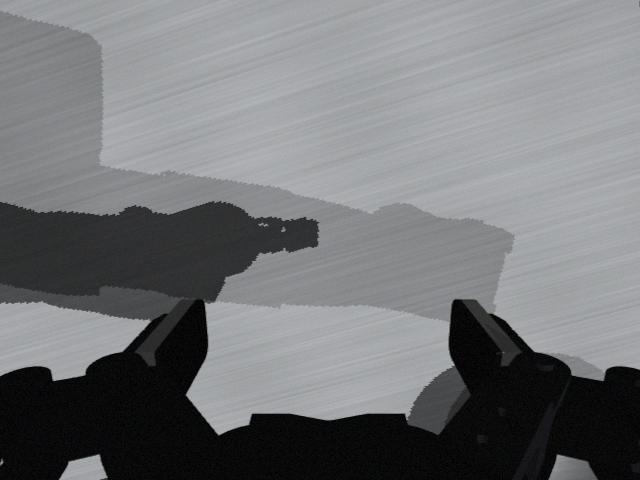

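The scene view shows the silver ring at (228,297), with yellow (179,285) and pink (209,260) rings beside it that I must avoid. The fine-holed plate is at (222,371), the knife at (183,325) and the cream pusher at (313,238). The look-alikes are the big plate (267,334) and the cutter (304,308). In the tray are the cross (412,177), post (380,202), round pad (448,204) and cup (416,230).

Next I'll enlarge crops of both fixed views to confirm and measure.

```bash
python3 - <<'E'
import cv2,numpy as np
a=cv2.imread('pics/scene0.png');b=cv2.imread('pics/side0.png')
def up(im,x,y,w,h,f,n): cv2.imwrite('pics/'+n,cv2.resize(im[y:y+h,x:x+w],None,fx=f,fy=f,interpolation=cv2.INTER_CUBIC))
up(a,155,210,200,180,4,'c1.png');up(b,280,200,220,210,2.8,'c2.png')
E
```

```text
(no output)
```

View pics/c1.png

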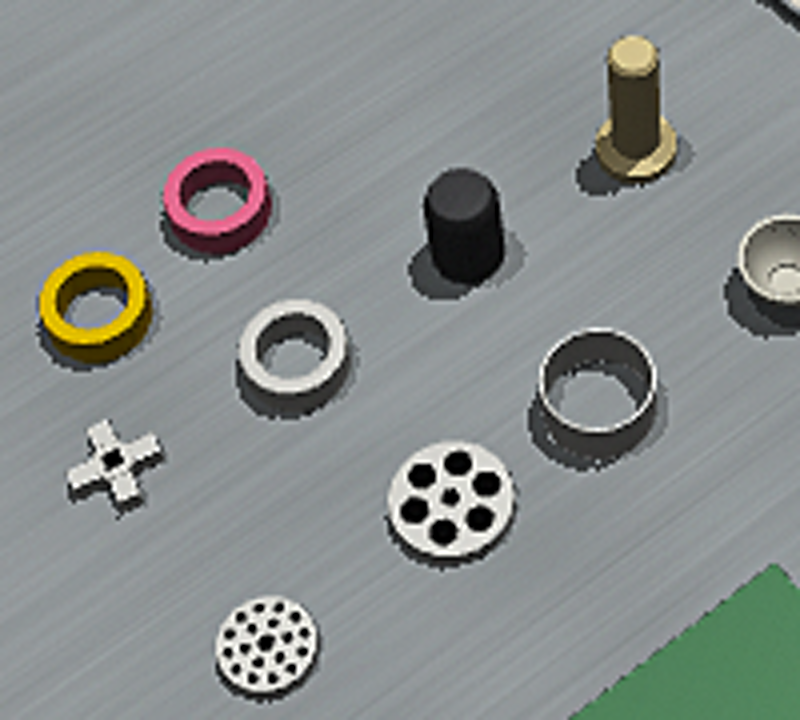

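```bash
python3 - <<'E'
from h import *
a=cv2.imread('pics/scene0.png');b=cv2.imread('pics/side0.png')
def blobs(im,mask,x0,y0,x1,y1,n,z,amin=60):
    m=np.zeros(mask.shape,np.uint8);m[y0:y1,x0:x1]=mask[y0:y1,x0:x1]
    cs,_=cv2.findContours(m,cv2.RETR_EXTERNAL,cv2.CHAIN_APPROX_NONE)
    for c in cs:
        A=cv2.contourArea(c)
        if A<amin: continue
        (u,v),(w,h),an=cv2.minAreaRect(c) if len(c)<5 else cv2.fitEllipse(c)
        print(n,'A',A,'uv',round(u,1),round(v,1),'ax',round(w,1),round(h,1),'world z=%.3f'%z,ray(n,(u,v),z).round(4)[:2])
ga=cv2.cvtColor(a,6);gb=cv2.cvtColor(b,6)
print('table',ga[300,330],gb[300,280])
for t in(190,):
    blobs(a,((ga>t)*255).astype(np.uint8),150,210,370,400,'scene',.012)
    blobs(b,((gb>t)*255).astype(np.uint8),290,190,500,410,'side',.012)
print('tray')
blobs(a,((ga<130)*255).astype(np.uint8),350,160,480,250,'scene',.018)
blobs(b,((gb<130)*255).astype(np.uint8),180,132,310,218,'side',.018)
E
```

```text
table 147 158
scene A 408.5 uv 220.9 370.8 ax 21.6 24.5 world z=0.012 [ 0.5945 -0.3707]
scene A 638.5 uv 267.2 334.2 ax 27.0 30.2 world z=0.012 [ 0.5874 -0.2443]
scene A 152.0 uv 182.8 324.7 ax 16.7 19.6 world z=0.012 [ 0.4499 -0.3775]
scene A 435.5 uv 227.7 296.0 ax 21.7 25.7 world z=0.012 [ 0.4521 -0.259 ]
scene A 98.0 uv 363.5 214.5 ax 8.7 19.4 world z=0.012 [0.4721 0.1357]
side A 106.0 uv 376.7 377.1 ax 26.2 29.4 world z=0.012 [ 0.3633 -0.3311]
side A 226.5 uv 427.8 364.5 ax 19.9 23.8 world z=0.012 [ 0.451  -0.3783]
side A 603.5 uv 384.6 319.3 ax 25.4 30.4 world z=0.012 [ 0.4641 -0.2578]
side A 655.0 uv 420.4 280.4 ax 25.4 33.0 world z=0.012 [ 0.5869 -0.2446]
tray
scene A 762.5 uv 415.2 230.4 ax 29.7 32.8 world z=0.018 [0.5918 0.1992]
scene A 93.0 uv 457.8 231.1 ax 2.4 64.8 world z=0.018 [0.6587 0.2788]
scene A 190.0 uv 373.7 231.3 ax 3.8 81.0 world z=0.018 [0.5298 0.1185]
scene A 467.5 uv 447.0 204.7 ax 22.9 26.1 world z=0.018 [0.5847 0.3163]
scene A 508.0 uv 379.4 204.2 ax 23.7 27.4 world z=0.018 [0.476  0.1851]
scene A 360.5 uv 411.2 177.6 ax 21.1 24.2 world z=0.018 [0.4628 0.3077]
scene A 163.5 uv 452.0 182.0 ax 2.8 96.8 world z=0.018 [0.5403 0.3794]
scene A 71.5 uv 374.4 177.7 ax 1.8 66.4 world z=0.018 [0.4027 0.233 ]
side A 500.5 uv 243.5 197.2 ax 22.4 28.7 world z=0.018 [0.4635 0.1813]
side A 120.5 uv 201.2 200.7 ax 2.8 69.7 world z=0.018 [0.3861 0.2381]
side A 216.0 uv 283.9 198.4 ax 4.0 89.5 world z=0.018 [0.5292 0.1158]
side A 355.0 uv 207.5 171.7 ax 19.6 26.2 world z=0.018 [0.4529 0.3047]
side A 663.5 uv 278.4 168.9 ax 26.6 31.8 world z=0.018 [0.5832 0.1977]
side A 378.5 uv 245.3 146.6 ax 19.5 24.9 world z=0.018 [0.5748 0.3134]
side A 70.0 uv 286.2 147.8 ax 2.0 59.4 world z=0.018 [0.6465 0.2414]
side A 107.0 uv 203.7 149.5 ax 2.5 72.9 world z=0.018 [0.4926 0.3743]
```

Confirmed in the crop: the plain silver ring (crop 293,345) is the nut, since the yellow and pink rings are excluded and the thin-walled ring is the cutter. The plate with fine holes is at crop (266,645) and the big plate at (450,498). I'll go over the tray for a wrist view.

```bash
cat >> h.py <<'E'
def go(p,yaw=None,gripz=None):
    """tool-frame deltas (cm) and yaw turn about tool x (deg) from measured pose"""
    s=env.get_state();T=T_tool(s);d=T[:3,:3].T@(np.array(p)-T[:3,3])*100
    y=np.degrees(np.arctan2(T[1,1],T[0,1]));tilt=T[:3,0]
    print('t%.2f'%s['clock'],'tcp',T[:3,3].round(4),'yaw %.2f'%y,'x-axis',tilt.round(4),'gap %.4f'%s['finger_gap'],'F',np.round(s['wrist_force'],1))
    # level error
    e=np.cross(tilt,[0,0,-1]);print(' level turn tool deg',np.degrees(T[:3,:3].T@e).round(2))
    print(' d cm',d.round(2),end=' ')
    if yaw is not None:
        w=-(yaw-y);w=(w+90)%180-90;print('turn x %.2f'%w)
        R2=T[:3,:3]@R.from_rotvec([np.radians(w),0,0]).as_matrix()
        print(' d cm if turned first',(R2.T@(np.array(p)-T[:3,3])*100).round(2))
    else: print()
E
python3 -c "
from h import *
go([.45,.25,.25])"
```

```text
t0.15 tcp [0.1653 0.5503 0.2306] yaw 73.28 x-axis [-6.0e-04 -1.3e-03 -1.0e+00] gap 0.0853 F [-0.2  0.1  0.2]
 level turn tool deg [ 0.   -0.01  0.08]
 d cm [ -1.92 -20.58  35.91]
```

drive_tool:
  plan:
    - [[-0.3,-2,3.5,0,0,0,1],[-0.3,-2,3.5,0,0,0,1],[-0.3,-2,3.5,0,0,0,1],[-0.3,-2,3.5,0,0,0,1],[-0.3,-2,3.5,0,0,0,1]]

```text
clock: 0.57
tcp_pos: [0.3049, 0.4031, 0.2462]
orientation: [0.7, 0.102, 0.7, -0.103]
wrist_force: [0.4, 0.5, 0.4]
finger_gap: 0.0856
```

drive_tool:
  plan:
    - [[-0.3,-2,3.5,0,0,0,1],[-0.3,-2,3.5,0,0,0,1],[-0.3,-2,3.5,0,0,0,1],[0,-2,3,0,0,0,1],[0,0,0,0,0,0,1]]

```text
clock: 0.98
tcp_pos: [0.4144, 0.285, 0.2551]
orientation: [0.7, 0.105, 0.699, -0.106]
wrist_force: [-0.3, 0.9, 0.2]
finger_gap: 0.0856
```

```bash
python3 - <<'E'
from h import *
import pickle
s,im=snap('wrist','w1.png');pickle.dump(s,open('w1.pkl','wb'));go([.595,-.371,.25]);print(s['qvel'].round(3))
E
```

```text
t1.03 tcp [0.4125 0.2867 0.255 ] yaw 72.94 x-axis [-0.e+00 -3.e-04 -1.e+00] gap 0.0855 F [0.1 0.4 0.2]
 level turn tool deg [0.   0.   0.02]
 d cm [  0.52 -57.52  36.74] 
[ 0.081 -0.005 -0.014  0.017  0.056  0.091]
```

View pics/w1.png

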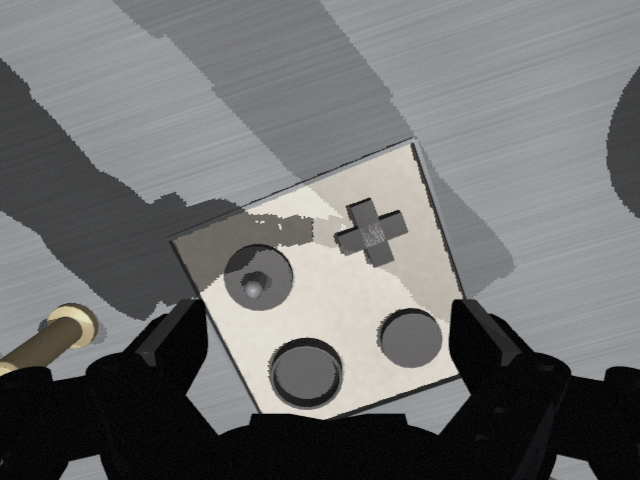

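The wrist view shows the cross at (372,233), the post base at (258,277), the round pad at (410,338) and the cup at (306,372). I'll measure each of these.

```bash
python3 - <<'E'
from h import *
import pickle
s=pickle.load(open('w1.pkl','rb'));im=cv2.imread('pics/w1.png')
hsv=cv2.cvtColor(im,40);g=cv2.cvtColor(im,6)
def ell(x0,y0,x1,y1,lo,hi,z,name):
    m=np.zeros(g.shape,np.uint8);m[y0:y1,x0:x1]=((g[y0:y1,x0:x1]<hi)&(g[y0:y1,x0:x1]>=lo))*255
    m=cv2.morphologyEx(m,cv2.MORPH_OPEN,np.ones((3,3)))
    cs,_=cv2.findContours(m,0,1);c=max(cs,key=cv2.contourArea)
    e=cv2.fitEllipse(c);h=cv2.convexHull(c)
    # map contour to world plane, min circle
    P=np.array([ray('wrist',p[0],z,s)[:2] for p in c],np.float32)
    o,r=cv2.minEnclosingCircle(P);rr=cv2.minAreaRect(P)
    print(name,cv2.contourArea(c),'ell',np.round(e[0],1),'->',ray('wrist',e[0],z,s)[:2].round(4),'circ',np.round(o,4),round(r*1000,1),'rect',np.round(rr[0],4),np.round(np.array(rr[1])*1000,1),round(rr[2],1))
print([g[y,x] for x,y in [(410,345),(305,380),(390,225),(275,290),(330,300),(230,245),(250,270)]])
ell(360,300,448,375,0,140,.018,'round')
ell(325,190,415,275,0,140,.018,'cross')
ell(262,330,355,415,0,150,.022,'cup')
ell(215,235,305,320,0,120,.014,'post')
E
```

```text
[np.uint8(102), np.uint8(100), np.uint8(97), np.uint8(105), np.uint8(214), np.uint8(104), np.uint8(107)]
round 2930.0 ell [409.5 337.3] -> [0.5768 0.3233] circ [0.5776 0.3223] 35.7 rect [0.5776 0.323 ] [70.2 64.8] 15.0
cross 2784.0 ell [370.2 232.1] -> [0.4561 0.3145] circ [0.4571 0.3135] 36.3 rect [0.4563 0.3147] [64.9 60.9] 50.2
cup 4186.0 ell [305.7 373.1] -> [0.5828 0.208 ] circ [0.5845 0.2087] 43.6 rect [0.5843 0.2072] [77.4 85.5] 72.9
post 4800.5 ell [257.  266.5] -> [0.4578 0.1969] circ [0.4548 0.2019] 52.0 rect [0.4651 0.1971] [90.3 78.8] 72.8
```

drive_tool:
  plan:
    - [[0,-3.4,2.2,0,0,0,1],[0,-3.4,2.2,0,0,0,1],[0,-3.4,2.2,0,0,0,1],[0,-3.4,2.2,0,0,0,1],[0,-3.4,2.2,0,0,0,1]]

```text
clock: 1.45
tcp_pos: [0.4665, 0.0942, 0.2552]
orientation: [0.7, 0.102, 0.7, -0.102]
wrist_force: [0.2, -0.3, -0.2]
finger_gap: 0.0853
```

drive_tool:
  plan:
    - [[0,-3.4,2.2,0,0,0,1],[0,-3.4,2.2,0,0,0,1],[0,-3.4,2.2,0,0,0,1],[0,-3.4,2.2,0,0,0,1],[0,-3.4,2.2,0,0,0,1]]

```text
clock: 1.87
tcp_pos: [0.5235, -0.1003, 0.2552]
orientation: [0.7, 0.103, 0.7, -0.102]
wrist_force: [1.0, 0.4, 0.5]
finger_gap: 0.0853
```

drive_tool:
  plan:
    - [[0,-3.4,2.2,0,0,0,1],[1,-3.4,2.2,0,0,0,1],[1,-3.4,2.2,0,0,0,1],[1,-2,1.5,0,0,0,1],[1,-1,0.5,0,0,0,1]]

```text
clock: 2.28
tcp_pos: [0.5689, -0.2531, 0.2137]
orientation: [0.7, 0.103, 0.7, -0.103]
wrist_force: [0.5, 0.4, 0.1]
finger_gap: 0.0854
```

```bash
python3 -c "
from h import *
go([.595,-.371,.15])"
```

```text
t2.28 tcp [ 0.5689 -0.2531  0.2137] yaw 73.18 x-axis [-0. -0. -1.] gap 0.0854 F [0.5 0.4 0.1]
 level turn tool deg [-0.  0.  0.]
 d cm [  6.37 -10.53   5.9 ]
```

drive_tool:
  plan:
    - [[1,-2.5,1.5,0,0,0,1],[1,-2.5,1.5,0,0,0,1],[1,-2,1,0,0,0,1],[0,0,0,0,0,0,1],[0,0,0,0,0,0,1]]

```text
clock: 2.7
tcp_pos: [0.5855, -0.3282, 0.1835]
orientation: [0.699, 0.104, 0.701, -0.102]
wrist_force: [-0.4, 0.0, -0.7]
finger_gap: 0.0854
```

```bash
python3 - <<'E'
from h import *
import pickle
s,im=snap('wrist','w2.png');pickle.dump(s,open('w2.pkl','wb'));go([.595,-.371,.10]);print(s['qvel'].round(3))
E
```

```text
t2.75 tcp [ 0.5858 -0.3276  0.1846] yaw 73.33 x-axis [-0.0015  0.002  -1.    ] gap 0.0853 F [-0.2 -0.4  0. ]
 level turn tool deg [ 0.   -0.11 -0.08]
 d cm [ 8.45 -3.9   2.14] 
[ 0.023 -0.037 -0.002  0.014  0.005  0.001]
```

View pics/w2.png

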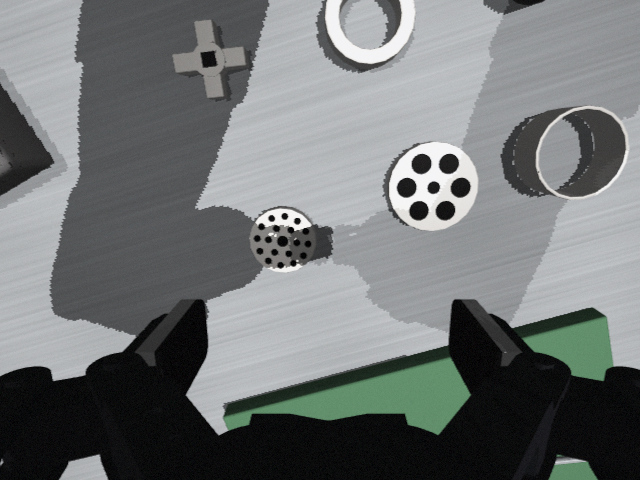

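The plate's centre hole is at (282,241) and the knife's hub hole at (209,59). The nut is at (370,20), partly cut off, the big plate at (433,187) and the cutter at (583,152).

```bash
python3 - <<'E'
from h import *
import pickle
s=pickle.load(open('w2.pkl','rb'))
p=ray('wrist',(282.3,241),.012,s);print('plate',p)
k=ray('wrist',(209,59.5),.014,s);print('knife',k)
a=[ray('wrist',q,.013,s)[:2] for q in [(204,21),(215,96),(174,63),(246,56)]]
for i,j in((0,1),(2,3)):
    d=a[j]-a[i];print(np.linalg.norm(d),np.degrees(np.arctan2(d[1],d[0])),(a[i]+a[j])/2)
print('scene/side',ray('scene',(220.9,370.8),.012),ray('side',(471.7,317.5),.012))
go([p[0],p[1],.03])
E
```

```text
plate [ 0.59500153 -0.3692401   0.012     ]
knife [ 0.45211322 -0.37648593  0.014     ]
0.04980989854684343 -12.011809161978665 [ 0.45190291 -0.37623118]
0.05206502214428658 78.35686411601677 [ 0.45207817 -0.37606073]
scene/side [ 0.59458919 -0.37081995  0.012     ] [ 0.59264079 -0.37114325  0.012     ]
t2.75 tcp [ 0.5858 -0.3276  0.1846] yaw 73.33 x-axis [-0.0015  0.002  -1.    ] gap 0.0853 F [-0.2 -0.4  0. ]
 level turn tool deg [ 0.   -0.11 -0.08]
 d cm [15.45 -3.75  2.11]
```

drive_tool:
  plan:
    - [[1,-2,1.1,0,0,0,1],[3,-1.8,1,0,0,0,1],[3.5,0,0,0,0,0,1],[3.5,0,0,0,0,0,1],[2.5,0,0,0,0,0,1]]

```text
clock: 3.17
tcp_pos: [0.5947, -0.3691, 0.0483]
orientation: [0.699, 0.103, 0.7, -0.102]
wrist_force: [-0.4, 0.7, -0.1]
finger_gap: 0.0853
```

drive_tool:
  plan:
    - [[0.5,0,0,0,0,0,1],[0.5,0,0,0,0,0,0.85],[0,0,0,0,0,0,0.85],[0,0,0,0,0,0,0.85],[0,0,0,0,0,0,0.85]]

```text
clock: 3.58
tcp_pos: [0.5967, -0.3724, 0.0431]
orientation: [0.701, 0.102, 0.698, -0.103]
wrist_force: [0.0, -0.1, 0.6]
finger_gap: 0.0725
```

```bash
python3 -c "
from h import *
go([.595,-.370,.001])"
```

```text
t3.58 tcp [ 0.5967 -0.3724  0.0431] yaw 73.31 x-axis [ 0.0035 -0.0026 -1.    ] gap 0.0725 F [ 0.  -0.1  0.6]
 level turn tool deg [-0.    0.23  0.08]
 d cm [ 4.21  0.19 -0.25]
```

drive_tool:
  plan:
    - [[1.5,0.1,-0.1,0,0,0,0.85],[1.2,0,0,0,0,0,0.85],[0.8,0,0,0,0,0,0.85],[0,0,0,0,0,0,0.85],[0,0,0,0,0,0,0.85]]

```text
clock: 4.0
tcp_pos: [0.594, -0.3703, 0.0048]
orientation: [0.699, 0.103, 0.7, -0.103]
wrist_force: [0.6, -0.4, 0.4]
finger_gap: 0.0727
```

```bash
python3 -c "
from h import *
s,im=snap('wrist','w3.png')
go([.595,-.370,.001]);print(proj('wrist',[.595,-.370,.012],s))"
```

```text
t4.05 tcp [ 0.5945 -0.3706  0.0054] yaw 73.27 x-axis [-1.e-04  2.e-04 -1.e+00] gap 0.0725 F [-0.2  0.8  0. ]
 level turn tool deg [-0.   -0.01 -0.01]
 d cm [0.44 0.08 0.03] 
[330.20860918 315.87206027]
```

View pics/w3.png

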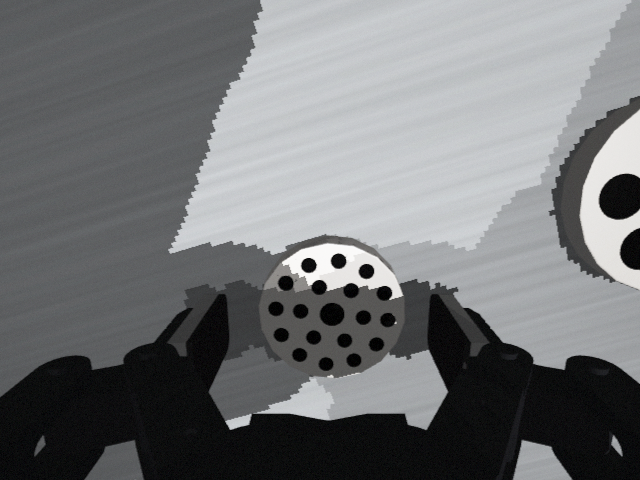

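The plate's centre is at (332,314), midway between the jaws. I'll go down and close.

drive_tool:
  plan:
    - [[0.4,0.1,0,0,0,0,0.85],[0,0,0,0,0,0,0.4],[0,0,0,0,0,0,0.4],[0,0,0,0,0,0,0.4],[0,0,0,0,0,0,0.4]]
  squeeze: 50

```text
clock: 4.47
tcp_pos: [0.5952, -0.3698, 0.002]
orientation: [0.7, 0.103, 0.699, -0.103]
wrist_force: [-0.5, 0.7, 2.1]
finger_gap: 0.0515
```

```bash
python3 -c "
from h import *
go([.58,.318,.15])"
```

```text
t4.47 tcp [ 0.5952 -0.3698  0.002 ] yaw 73.28 x-axis [ 9.e-04 -5.e-04 -1.e+00] gap 0.0515 F [-0.5  0.7  2.1]
 level turn tool deg [-0.    0.06  0.01]
 d cm [-14.84  65.44 -21.22]
```

drive_tool:
  plan:
    - [[-1,0,0,0,0,0,0.4],[-2,0,0,0,0,0,0.4],[-2,0,0,0,0,0,0.4],[-1,0,0,0,0,0,0.4],[0,0,0,0,0,0,0.4]]

```text
clock: 4.88
tcp_pos: [0.5965, -0.3709, 0.0648]
orientation: [0.701, 0.102, 0.698, -0.104]
wrist_force: [-0.1, -0.8, -0.8]
finger_gap: 0.0514
```

```bash
python3 -c "
from h import *
s,im=snap('wrist','w4.png')
go([.58,.318,.15]);print(s['ft_torque'])"
```

```text
t4.93 tcp [ 0.5957 -0.3703  0.063 ] yaw 73.28 x-axis [ 0.0025 -0.0019 -1.    ] gap 0.0511 F [ 0.1 -0.6 -0.7]
 level turn tool deg [-0.    0.17  0.06]
 d cm [ -8.84  65.46 -21.28] 
[-0.05624518 -0.03195134 -0.00450133]
```

View pics/w4.png

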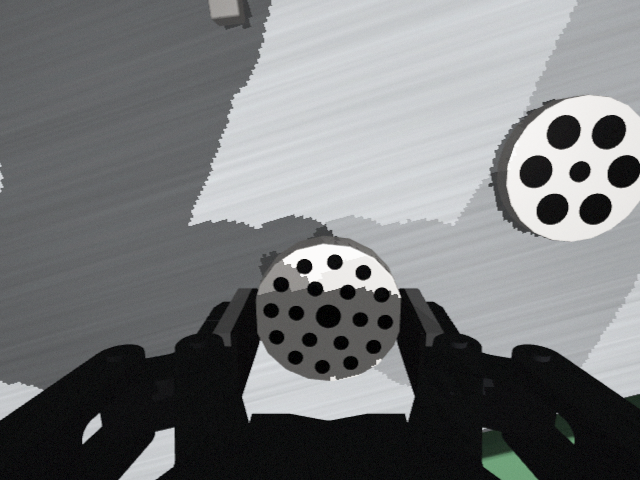

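The plate is held flat, with its centre at (328,316). I'll carry it to the tray.

drive_tool:
  plan:
    - [[-2.5,2.5,-0.8,0,0,0,0.4],[-2.5,3,-1,0,0,0,0.4],[-2,3.4,-1.1,0,0,0,0.4],[-2,3.4,-1.1,0,0,0,0.4],[0,3.9,-1.3,0,0,0,0.4]]

```text
clock: 5.35
tcp_pos: [0.592, -0.1994, 0.1544]
orientation: [0.701, 0.103, 0.698, -0.104]
wrist_force: [1.3, -0.2, -0.4]
finger_gap: 0.0513
```

drive_tool:
  plan:
    - [[0,3.9,-1.3,0,0,0,0.4],[0,3.9,-1.3,0,0,0,0.4],[0,3.9,-1.3,0,0,0,0.4],[0,3.9,-1.3,0,0,0,0.4],[0,3.9,-1.3,0,0,0,0.4]]

```text
clock: 5.77
tcp_pos: [0.5832, 0.0082, 0.1499]
orientation: [0.699, 0.103, 0.7, -0.103]
wrist_force: [1.0, 0.3, -1.5]
finger_gap: 0.0513
```

drive_tool:
  plan:
    - [[0,3.9,-1.3,0,0,0,0.4],[0,3.9,-1.3,0,0,0,0.4],[0,3.9,-1.3,0,0,0,0.4],[0,3.9,-1.3,0,0,0,0.4],[0,3.9,-1.3,0,0,0,0.4]]

```text
clock: 6.18
tcp_pos: [0.5771, 0.2135, 0.1498]
orientation: [0.699, 0.103, 0.7, -0.103]
wrist_force: [0.8, -1.0, -1.2]
finger_gap: 0.0514
```

```bash
python3 -c "
from h import *
go([.58,.318,.12])"
```

```text
t6.18 tcp [0.5771 0.2135 0.1498] yaw 73.28 x-axis [-2.1e-03 -5.0e-04 -1.0e+00] gap 0.0514 F [ 0.8 -1.  -1.2]
 level turn tool deg [ 0.   -0.11  0.06]
 d cm [ 2.97 10.1  -2.72]
```

drive_tool:
  plan:
    - [[0,3.7,1.4,0,0,0,0.4],[0,3.7,1.4,0,0,0,0.4],[0,3.5,1.4,0,0,0,0.4],[0,0,0,0,0,0,0.4],[0,0,0,0,0,0,0.4]]

```text
clock: 6.6
tcp_pos: [0.6495, 0.3055, 0.1473]
orientation: [0.698, 0.101, 0.701, -0.103]
wrist_force: [-0.1, -0.4, -2.1]
finger_gap: 0.0516
```

```bash
python3 - <<'E'
from h import *
import pickle
s,im=snap('wrist','w5.png');pickle.dump(s,open('w5.pkl','wb'));go([.58,.318,.12]);print(s['qvel'].round(3))
E
```

```text
t6.65 tcp [0.6489 0.3042 0.1483] yaw 73.34 x-axis [-0.0041 -0.0016 -1.    ] gap 0.0514 F [-0.1 -0.5 -0.6]
 level turn tool deg [ 0.   -0.2   0.16]
 d cm [ 2.86 -0.64 -6.98] 
[-0.031 -0.06  -0.062  0.012 -0.007 -0.003]
```

View pics/w5.png

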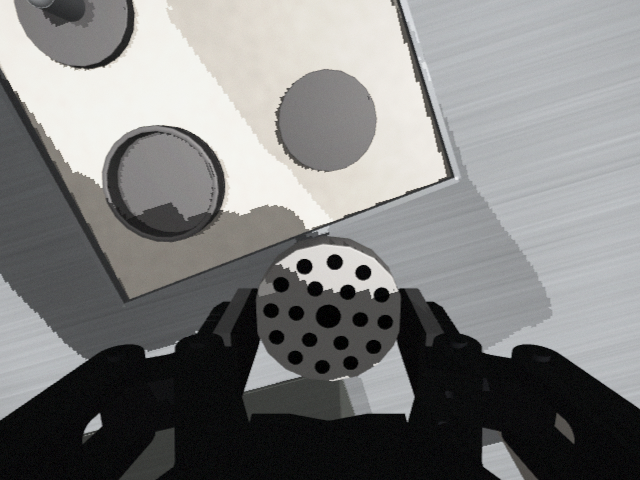

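The round pad is clear at (328,120), and the cup is at (163,183). The held plate is still centred at (328,316).

```bash
cat >> h.py <<'E'
def wplane(im,box,lo,hi,z,s,name,n='wrist'):
    x0,y0,x1,y1=box;g=cv2.cvtColor(im,cv2.COLOR_RGB2GRAY);m=np.zeros(g.shape,np.uint8);q=g[y0:y1,x0:x1]
    m[y0:y1,x0:x1]=((q>=lo)&(q<hi))*255
    m=cv2.morphologyEx(cv2.morphologyEx(m,2,np.ones((3,3))),3,np.ones((5,5)))
    cs,_=cv2.findContours(m,0,1);c=cv2.convexHull(max(cs,key=cv2.contourArea))
    P=np.array([ray(n,p[0],z,s)[:2] for p in c],np.float32)
    (ox,oy),r=cv2.minEnclosingCircle(P);e=cv2.fitEllipse(P*1000)
    print(name,'circ',round(ox,4),round(oy,4),round(r*1000,1),'ell mm',np.round(e[0],1),np.round(e[1],1),'px',np.round(cv2.fitEllipse(c)[0],1))
    return e[0]
E
python3 - <<'E'
from h import *
import pickle
s=pickle.load(open('w5.pkl','rb'));im=cv2.imread('pics/w5.png')[:,:,::-1]
g=cv2.cvtColor(im,cv2.COLOR_RGB2GRAY);print(g[120,262:400:6].tolist(),g[180,95:240:6].tolist())
wplane(im,(262,60,385,178),80,150,.018,s,'pad')
z=s['tcp_pos'][2]+.010
c=ray('wrist',(328.2,316.3),z,s);T=T_tool(s)
print('plate in tool', T[:3,:3].T@(c-T[:3,3]))
E
```

```text
[217, 217, 209, 114, 120, 120, 121, 124, 124, 126, 126, 128, 130, 137, 135, 134, 137, 139, 134, 181, 230, 231, 232] [241, 232, 77, 47, 100, 129, 134, 131, 133, 134, 138, 133, 134, 137, 137, 139, 139, 139, 143, 141, 153, 45, 235, 242, 241]
pad circ 0.5817 0.3232 32.9 ell mm [581.6 323.9] [62.9 64.4] px [326.  120.1]
plate in tool [-0.0099984  -0.0001823  -0.00033366]
```

```bash
python3 -c "
from h import *
go([.5818,.3236,.05])"
```

```text
t6.65 tcp [0.6489 0.3042 0.1483] yaw 73.34 x-axis [-0.0041 -0.0016 -1.    ] gap 0.0514 F [-0.1 -0.5 -0.6]
 level turn tool deg [ 0.   -0.2   0.16]
 d cm [ 9.86 -0.04 -6.95]
```

drive_tool:
  plan:
    - [[1,0,-3,0,0,0,0.4],[2,0,-3,0,0,0,0.4],[3,0,-1,0,0,0,0.4],[2.5,0,0,0,0,0,0.4],[0,0,0,0,0,0,0.4]]

```text
clock: 7.07
tcp_pos: [0.5772, 0.3214, 0.0612]
orientation: [0.696, 0.101, 0.703, -0.105]
wrist_force: [-0.8, 0.5, -3.0]
finger_gap: 0.0511
```

drive_tool:
  plan:
    - [[0,0,0,0,0,0,0.4],[0,0,0,0,0,0,0.4],[0,0,0,0,0,0,0.4],[0,0,0,0,0,0,0.4],[0,0,0,0,0,0,0.4]]

```text
clock: 7.48
tcp_pos: [0.5842, 0.3242, 0.068]
orientation: [0.7, 0.104, 0.699, -0.102]
wrist_force: [0.4, -0.9, -1.8]
finger_gap: 0.0518
```

```bash
python3 -c "
from h import *
go([.5818,.3236,.021])"
```

```text
t7.48 tcp [0.5842 0.3242 0.068 ] yaw 73.24 x-axis [ 0.0026  0.0011 -1.    ] gap 0.0518 F [ 0.4 -0.9 -1.8]
 level turn tool deg [ 0.    0.12 -0.11]
 d cm [ 4.69 -0.14 -0.22]
```

drive_tool:
  plan:
    - [[2,-0.1,-0.2,0,0,0,0.4],[1.5,0,0,0,0,0,0.4],[0.5,0,0,0,0,0,0.4],[0,0,0,0,0,0,0.4],[0,0,0,0,0,0,0.4]]

```text
clock: 7.9
tcp_pos: [0.5809, 0.3239, 0.0267]
orientation: [0.7, 0.103, 0.7, -0.103]
wrist_force: [0.5, -1.0, -1.1]
finger_gap: 0.0513
```

```bash
python3 -c "
from h import *
go([.5818,.3236,.021])"
```

```text
t7.90 tcp [0.5809 0.3239 0.0267] yaw 73.28 x-axis [ 2.e-04  2.e-04 -1.e+00] gap 0.0513 F [ 0.5 -1.  -1.1]
 level turn tool deg [ 0.    0.01 -0.01]
 d cm [0.57 0.   0.09]
```

drive_tool:
  plan:
    - [[0.3,0,0,0,0,0,0.4],[0.2,0,0,0,0,0,0.4],[0,0,0,0,0,0,0.4],[0,0,0,0,0,0,0.4],[0,0,0,0,0,0,0.4]]

```text
clock: 8.32
tcp_pos: [0.5808, 0.3238, 0.0217]
orientation: [0.7, 0.103, 0.699, -0.103]
wrist_force: [-0.4, 0.3, -1.2]
finger_gap: 0.0513
```

```bash
python3 -c "
from h import *
go([.5818,.3236,.021])"
```

```text
t8.32 tcp [0.5808 0.3238 0.0217] yaw 73.28 x-axis [ 5.e-04  2.e-04 -1.e+00] gap 0.0513 F [-0.4  0.3 -1.2]
 level turn tool deg [ 0.    0.02 -0.02]
 d cm [0.07 0.01 0.1 ]
```

drive_tool:
  plan:
    - [[0.2,0,0.1,0,0,0,0.4],[0,0,0,0,0,0,0.4],[0,0,0,0,0,0,0.75],[0,0,0,0,0,0,0.8],[0,0,0,0,0,0,0.8]]

```text
clock: 8.73
tcp_pos: [0.5818, 0.3235, 0.0194]
orientation: [0.7, 0.103, 0.699, -0.103]
wrist_force: [0.2, -1.3, -0.3]
finger_gap: 0.0684
```

drive_tool:
  plan:
    - [[-1,0,0,0,0,0,0.8],[-2,0,0,0,0,0,0.8],[-2.5,0,2,0,0,0,0.8],[-2.5,0,2.5,0,0,0,0.8],[-1,0,1.5,0,0,0,0.8]]

```text
clock: 9.15
tcp_pos: [0.6425, 0.3064, 0.1146]
orientation: [0.702, 0.104, 0.697, -0.102]
wrist_force: [0.8, 0.2, 0.8]
finger_gap: 0.0679
```

drive_tool:
  plan:
    - [[0,0,0,0,0,0,1],[0,0,0,0,0,0,1],[0,0,0,0,0,0,1],[0,0,0,0,0,0,1],[0,0,0,0,0,0,1]]

```text
clock: 9.57
tcp_pos: [0.6373, 0.3064, 0.108]
orientation: [0.699, 0.102, 0.701, -0.103]
wrist_force: [0.4, -0.5, -0.2]
finger_gap: 0.0854
```

```bash
python3 - <<'E'
from h import *
import pickle
s,im=snap('wrist','w6.png');pickle.dump(s,open('w6.pkl','wb'));go([.452,-.3763,.15]);print(s['qvel'].round(3))
E
```

```text
t9.62 tcp [0.6376 0.3065 0.1082] yaw 73.33 x-axis [-2.3e-03 -7.0e-04 -1.0e+00] gap 0.0854 F [0.1 1.3 0.9]
 level turn tool deg [ 0.   -0.12  0.07]
 d cm [ -4.09 -70.73   1.8 ] 
[-0.002 -0.001  0.006 -0.    -0.002 -0.   ]
```

View pics/w6.png

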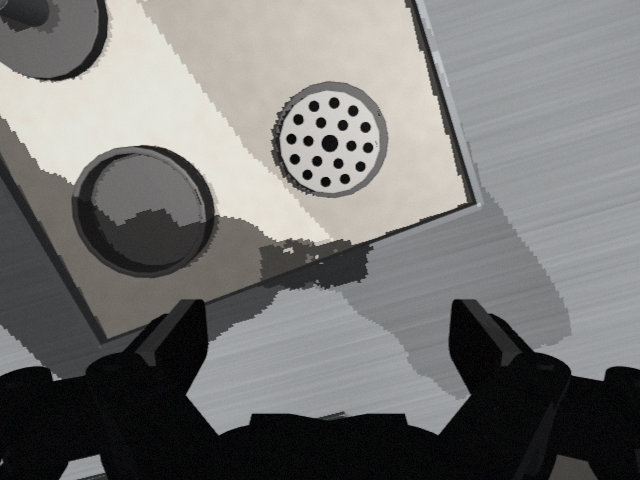

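```bash
python3 - <<'E'
from h import *
import pickle
s=pickle.load(open('w6.pkl','rb'));im=cv2.imread('pics/w6.png')[:,:,::-1]
print(ray('wrist',(330,143),.030,s))
wplane(im,(272,70,395,205),95,190,.018,s,'padplate')
wplane(im,(272,70,395,205),195,256,.030,s,'plate')
im2=cv2.resize(im[70:210,255:405],None,fx=4,fy=4,interpolation=2);cv2.imwrite('pics/w6c.png',im2[:,:,::-1])
E
```

```text
[0.58181438 0.32382004 0.03      ]
padplate circ 0.5812 0.3248 32.3 ell mm [581.6 325.4] [62.2 63.7] px [332.5 139. ]
plate circ 0.5817 0.3237 26.1 ell mm [580.8 326.1] [45.8 52.8] px [333.3 138.3]
```

View pics/w6c.png

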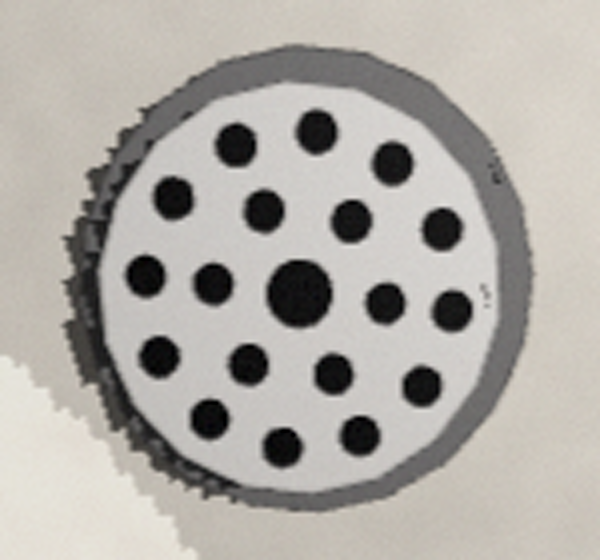

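The plate sits flat and centred on the pad, to within about 1 mm. Next is the knife.

drive_tool:
  plan:
    - [[-2,-3.4,0.1,-1,0,0,1],[-2,-3.4,0.1,-1,0,0,1],[-1.5,-3.6,0.1,-1,0,0,1],[0,-4.1,0.1,-1,0,0,1],[0,-4.1,0.1,-1,0,0,1]]

```text
clock: 10.03
tcp_pos: [0.5966, 0.1244, 0.1654]
orientation: [0.704, 0.071, 0.703, -0.071]
wrist_force: [1.1, -1.3, -0.4]
finger_gap: 0.0856
```

drive_tool:
  plan:
    - [[0,-4.1,0,0,0,0,1],[0,-4.1,0,0,0,0,1],[0,-4.1,0,0,0,0,1],[0,-4.1,0,0,0,0,1],[0,-4.1,0,0,0,0,1]]

```text
clock: 10.45
tcp_pos: [0.5541, -0.0769, 0.1641]
orientation: [0.703, 0.072, 0.704, -0.072]
wrist_force: [0.8, -0.9, 0.0]
finger_gap: 0.0855
```

drive_tool:
  plan:
    - [[0,-4.1,0,0,0,0,1],[0,-4.1,0,0,0,0,1],[0,-4.1,0,0,0,0,1],[0,-4.1,0,0,0,0,1],[0,-4.1,0,0,0,0,1]]

```text
clock: 10.87
tcp_pos: [0.5127, -0.2776, 0.1641]
orientation: [0.703, 0.072, 0.704, -0.072]
wrist_force: [0.6, -0.6, -0.3]
finger_gap: 0.0852
```

```bash
python3 -c "
from h import *
go([.452,-.3763,.12],78.2)"
```

```text
t10.87 tcp [ 0.5127 -0.2776  0.1641] yaw 78.31 x-axis [-3.e-04  5.e-04 -1.e+00] gap 0.0852 F [ 0.6 -0.6 -0.3]
 level turn tool deg [ 0.   -0.02 -0.02]
 d cm [  4.4  -10.9   -3.94] turn x 0.11
 d cm if turned first [  4.4  -10.91  -3.92]
```

drive_tool:
  plan:
    - [[1,-3.7,-1.2,0,0,0,1],[1,-3.7,-1.2,0,0,0,1],[1.2,-3.5,-1.4,0,0,0,1],[1.2,0,0,0,0,0,1],[0,0,0,0,0,0,1]]

```text
clock: 11.28
tcp_pos: [0.4517, -0.3756, 0.1173]
orientation: [0.702, 0.075, 0.705, -0.072]
wrist_force: [-0.0, 1.6, -0.3]
finger_gap: 0.0853
```

```bash
python3 - <<'E'
from h import *
import pickle
s,im=snap('wrist','w7.png');pickle.dump(s,open('w7.pkl','wb'));go([.452,-.3763,.05],78.2);print(s['qvel'].round(3))
E
```

```text
t11.33 tcp [ 0.4528 -0.3747  0.1186] yaw 78.19 x-axis [-0.0025  0.0034 -1.    ] gap 0.0857 F [ 0.3  0.7 -0.2]
 level turn tool deg [ 0.   -0.18 -0.16]
 d cm [ 6.86 -0.19 -0.02] turn x -0.01
 d cm if turned first [ 6.86 -0.19 -0.02]
[ 0.053 -0.024  0.025  0.053  0.011  0.01 ]
```

View pics/w7.png

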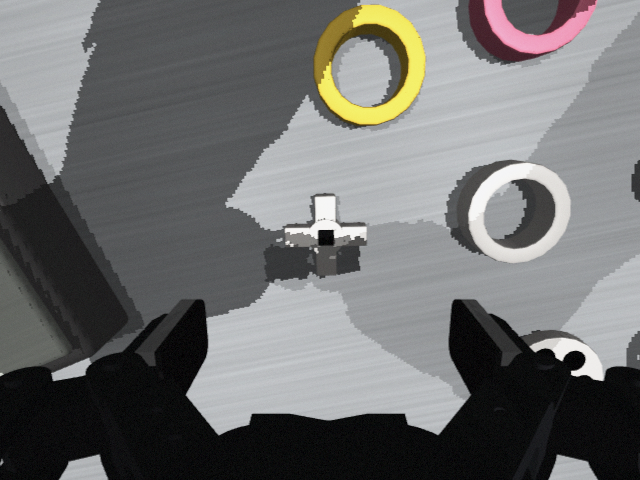

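The knife's hub is at (326,237) and its arms are aligned with the jaws. The nut's top face is at (519,213).

```bash
python3 - <<'E'
from h import *
import pickle
s=pickle.load(open('w7.pkl','rb'));im=cv2.imread('pics/w7.png')[:,:,::-1]
print('knife',ray('wrist',(326,237.5),.014,s))
l,r=ray('wrist',(284,234),.013,s),ray('wrist',(367,232),.013,s);d=r-l;print('ends',(l+r)/2,np.linalg.norm(d),np.degrees(np.arctan2(d[1],d[0])))
wplane(im,(462,155,580,270),205,256,.024,s,'nut')
E
```

```text
knife [ 0.45156836 -0.37682471  0.014     ]
ends [ 0.44889604 -0.37658477  0.013     ] 0.0522095158526197 79.3886364326481
nut circ 0.4589 -0.2612 30.2 ell mm [ 458.7 -261. ] [59.1 60.1] px [519.2 212.1]
```

drive_tool:
  plan:
    - [[2,-0.1,0,0,0,0,0.85],[3,-0.1,0,0,0,0,0.85],[3,0,0,0,0,0,0.85],[2,0,0,0,0,0,0.85],[0,0,0,0,0,0,0.85]]

```text
clock: 11.75
tcp_pos: [0.4526, -0.3732, 0.0166]
orientation: [0.702, 0.073, 0.705, -0.069]
wrist_force: [-0.8, 0.8, -0.7]
finger_gap: 0.0725
```

drive_tool:
  plan:
    - [[0,0,0,0,0,0,0.85],[0,0,0,0,0,0,0.85],[0,0,0,0,0,0,0.85],[0,0,0,0,0,0,0.85],[0,0,0,0,0,0,0.85]]

```text
clock: 12.17
tcp_pos: [0.4548, -0.3781, 0.0218]
orientation: [0.704, 0.072, 0.703, -0.073]
wrist_force: [-0.0, -0.4, 1.0]
finger_gap: 0.0725
```

```bash
python3 -c "
from h import *
go([.4517,-.3767,.002],78.3)"
```

```text
t12.17 tcp [ 0.4548 -0.3781  0.0218] yaw 78.29 x-axis [ 0.0018 -0.0018 -1.    ] gap 0.0725 F [-0.  -0.4  1. ]
 level turn tool deg [0.   0.12 0.08]
 d cm [ 1.98  0.07 -0.34] turn x -0.01
 d cm if turned first [ 1.98  0.07 -0.34]
```

drive_tool:
  plan:
    - [[0.7,0.1,-0.3,0,0,0,0.85],[0.7,0,0,0,0,0,0.85],[0.4,0,0,0,0,0,0.85],[0,0,0,0,0,0,0.85],[0,0,0,0,0,0,0.85]]

```text
clock: 12.58
tcp_pos: [0.4507, -0.3754, 0.0015]
orientation: [0.703, 0.073, 0.704, -0.072]
wrist_force: [-0.4, -0.5, 0.0]
finger_gap: 0.0727
```

```bash
python3 -c "
from h import *
s,im=snap('wrist','w8.png')
go([.4517,-.3767,.001],78.3)"
```

```text
t12.63 tcp [ 0.451  -0.3757  0.0019] yaw 78.27 x-axis [-5.e-04  7.e-04 -1.e+00] gap 0.0723 F [0.4 0.6 0.4]
 level turn tool deg [ 0.   -0.04 -0.03]
 d cm [ 0.09 -0.09  0.09] turn x -0.03
 d cm if turned first [ 0.09 -0.09  0.09]
```

View pics/w8.png

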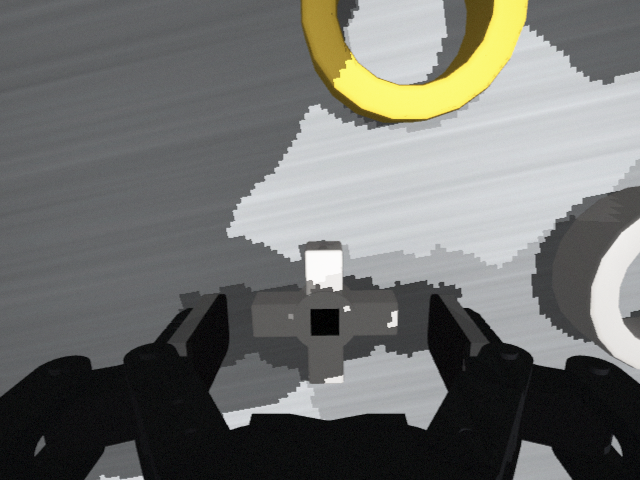

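drive_tool:
  plan:
    - [[0.1,-0.1,0.1,0,0,0,0.85],[0,0,0,0,0,0,0.4],[0,0,0,0,0,0,0.4],[0,0,0,0,0,0,0.4],[0,0,0,0,0,0,0.4]]
  squeeze: 50

```text
clock: 13.05
tcp_pos: [0.4525, -0.3775, 0.0019]
orientation: [0.704, 0.072, 0.703, -0.072]
wrist_force: [0.1, 0.4, 3.3]
finger_gap: 0.0503
```

drive_tool:
  plan:
    - [[-0.5,0,0,0,0,0,0.4],[-2,0,0,0,0,0,0.4],[-2,0,0,0,0,0,0.4],[-2,0,0,0,0,0,0.4],[-1,0,0,0,0,0,0.4]]

```text
clock: 13.47
tcp_pos: [0.4527, -0.3776, 0.0787]
orientation: [0.704, 0.072, 0.703, -0.073]
wrist_force: [0.4, 0.2, -0.5]
finger_gap: 0.0501
```

```bash
python3 -c "
from h import *
s,im=snap('wrist','w9.png')
go([.52,.305,.15],None)"
```

```text
t13.52 tcp [ 0.4534 -0.3783  0.0799] yaw 78.29 x-axis [ 0.0034 -0.0035 -1.    ] gap 0.0499 F [-0.6 -1.   0.5]
 level turn tool deg [0.   0.23 0.16]
 d cm [-7.22 68.25 -7.32]
```

View pics/w9.png

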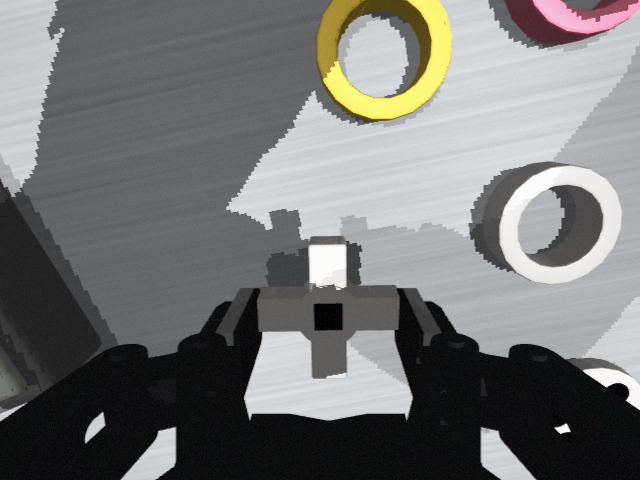

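The knife is held flat with its hub at (328,317). I'll get the cross pad's orientation from w1.

```bash
python3 - <<'E'
from h import *
import pickle
s=pickle.load(open('w1.pkl','rb'))
f=lambda q,z:ray('wrist',q,z,s)[:2]
for a,b,z in(((362,201),(381,264),.018),((336,243),(406,216),.018),((170,240),(412,140),.012),((413,142),(466,298),.012)):
    d=f(b,z)-f(a,z);print(np.degrees(np.arctan2(d[1],d[0])),np.linalg.norm(d))
go([.535,.30,.15],None)
E
```

```text
0.6065062493306662 0.06604328008285347
94.71279696359767 0.07202715892840832
95.14248777588288 0.25277945635712556
4.848490025911273 0.16817544344910831
t13.52 tcp [ 0.4534 -0.3783  0.0799] yaw 78.29 x-axis [ 0.0034 -0.0035 -1.    ] gap 0.0499 F [-0.6 -1.   0.5]
 level turn tool deg [0.   0.23 0.16]
 d cm [-7.22 68.06 -5.75]
```

drive_tool:
  plan:
    - [[-2,0,0,-5.3,0,0,0.4],[-2,0,0,-5.3,0,0,0.4],[-2,0,0,-5.4,0,0,0.4],[-1,3,0,0,0,0,0.4],[0,4,0,0,0,0,0.4]]

```text
clock: 13.93
tcp_pos: [0.4483, -0.3102, 0.148]
orientation: [0.708, -0.027, 0.705, 0.024]
wrist_force: [0.7, 0.5, -1.2]
finger_gap: 0.0503
```

```bash
python3 -c "
from h import *
go([.535,.30,.15],None)"
```

```text
t13.93 tcp [ 0.4483 -0.3102  0.148 ] yaw 94.09 x-axis [ 0.004  -0.0041 -1.    ] gap 0.0503 F [ 0.7  0.5 -1.2]
 level turn tool deg [-0.    0.21  0.25]
 d cm [-0.42 60.25 13.  ]
```

drive_tool:
  plan:
    - [[-0.2,4,0.9,0,0,0,0.4],[-0.2,4,0.9,0,0,0,0.4],[0,4,0.9,0,0,0,0.4],[0,4,0.9,0,0,0,0.4],[0,4,0.9,0,0,0,0.4]]

```text
clock: 14.35
tcp_pos: [0.4761, -0.1024, 0.1495]
orientation: [0.706, -0.026, 0.707, 0.026]
wrist_force: [0.4, -0.5, -1.0]
finger_gap: 0.05
```

drive_tool:
  plan:
    - [[0,4,0.9,0,0,0,0.4],[0,4,0.9,0,0,0,0.4],[0,4,0.9,0,0,0,0.4],[0,4,0.9,0,0,0,0.4],[0,4,0.9,0,0,0,0.4]]

```text
clock: 14.77
tcp_pos: [0.506, 0.1005, 0.1495]
orientation: [0.706, -0.026, 0.707, 0.026]
wrist_force: [1.5, 0.5, 0.1]
finger_gap: 0.0502
```

drive_tool:
  plan:
    - [[0,4,0.9,0,0,0,0.4],[0,4,0.9,0,0,0,0.4],[0,4,0.9,0,0,0,0.4],[0,4,0.9,0,0,0,0.4],[0,2.5,0.5,0,0,0,0.4]]

```text
clock: 15.18
tcp_pos: [0.5334, 0.2897, 0.1491]
orientation: [0.706, -0.027, 0.707, 0.028]
wrist_force: [0.8, 1.6, -0.6]
finger_gap: 0.05
```

drive_tool:
  plan:
    - [[0,0,0,0,0,0,0.4],[0,0,0,0,0,0,0.4],[0,0,0,0,0,0,0.4],[0,0,0,0,0,0,0.4],[0,0,0,0,0,0,0.4]]

```text
clock: 15.6
tcp_pos: [0.5337, 0.2846, 0.1502]
orientation: [0.706, -0.026, 0.707, 0.026]
wrist_force: [-0.0, 0.0, -1.5]
finger_gap: 0.0502
```

```bash
python3 - <<'E'
from h import *
import pickle
s,im=snap('wrist','w10.png');pickle.dump(s,open('w10.pkl','wb'));go([.457,.314,.12]);print(s['qvel'].round(3))
E
```

```text
t15.65 tcp [0.5338 0.2847 0.1504] yaw 94.17 x-axis [-2.e-04 -1.e-04 -1.e+00] gap 0.0501 F [ 1.2 -0.2 -0.9]
 level turn tool deg [-0.   -0.01  0.  ]
 d cm [ 3.04  3.49 -7.45] 
[-0.    -0.004  0.007  0.003 -0.     0.001]
```

View pics/w10.png

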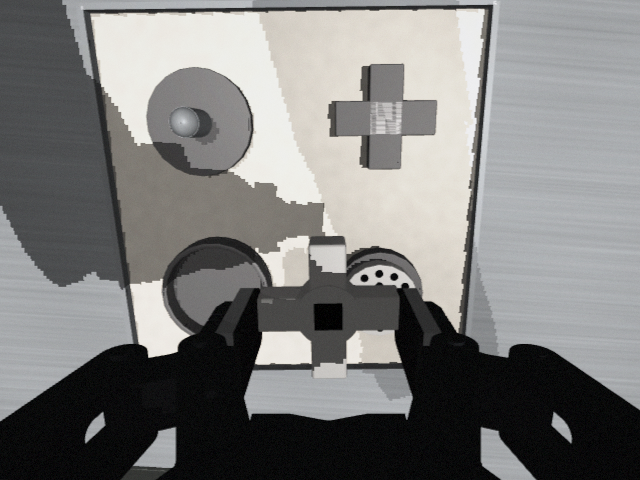

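The cross pad is at (386,117), the post base at (200,121) with its tip at (184,122), and the cup at (217,288). I'll enlarge the cross.

```bash
python3 - <<'E'
import cv2
im=cv2.imread('pics/w10.png');cv2.imwrite('pics/w10c.png',cv2.resize(im[55:180,320:450],None,fx=4.6,fy=4.6,interpolation=0))
E
```

```text
(no output)
```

View pics/w10c.png

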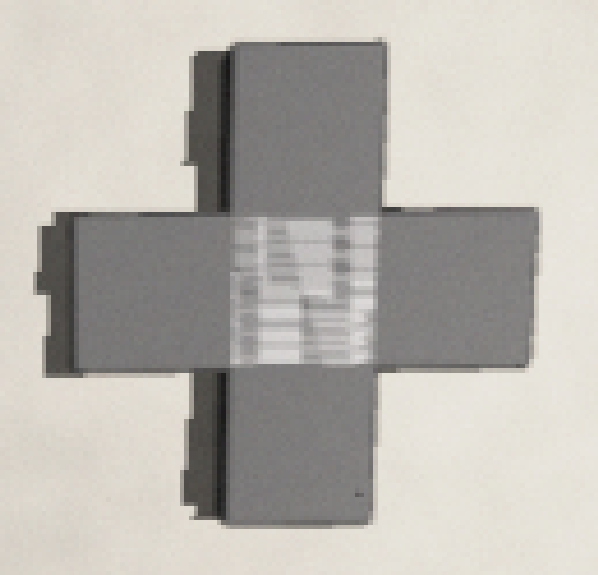

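```bash
python3 - <<'E'
from h import *
import pickle
s=pickle.load(open('w10.pkl','rb'));im=cv2.imread('pics/w10.png')[:,:,::-1]
f=lambda x,y:ray('wrist',(320+x/4.6-.5,55+y/4.6-.5),.018,s)[:2]
print('c',f(304,290.5))
for a,b in(((76,292),(533,289)),((308,44),(298,523))):
    a,b=f(*a),f(*b);d=b-a;print((a+b)/2,np.linalg.norm(d),np.degrees(np.arctan2(d[1],d[0])))
z=s['tcp_pos'][2]+.012;T=T_tool(s)
c=ray('wrist',(328.2,317),z,s);print('hub in tool',T[:3,:3].T@(c-T[:3,3]))
l,r=ray('wrist',(259,309),z-.001,s),ray('wrist',(399,309),z-.001,s);d=r-l;print(np.linalg.norm(d),np.degrees(np.arctan2(d[1],d[0])))
wplane(im,(145,60,256,180),100,150,.014,s,'postbase')
print('tip',ray('wrist',(184.5,122),.047,s))
go([.4565,.3135,.05],94.3)
E
```

```text
c [0.45859952 0.31601445]
[0.45859512 0.31607629] 0.06457919301141503 94.48591767777343
[0.45870081 0.3158607 ] 0.06481167846979624 4.991331816666051
hub in tool [-0.01199931 -0.00055956 -0.00119111]
0.049300887281885246 94.14182319465056
postbase circ 0.4784 0.1871 44.4 ell mm [483. 191.] [72.5 96. ] px [195.3 138.2]
tip [0.47060803 0.19544468 0.047     ]
t15.65 tcp [0.5338 0.2847 0.1504] yaw 94.17 x-axis [-2.e-04 -1.e-04 -1.e+00] gap 0.0501 F [ 1.2 -0.2 -0.9]
 level turn tool deg [-0.   -0.01  0.  ]
 d cm [10.04  3.44 -7.5 ] turn x -0.13
 d cm if turned first [10.04  3.46 -7.49]
```

```bash
python3 -c "
from h import *
go([.4595,.3165,.05],94.7)"
```

```text
t15.65 tcp [0.5338 0.2847 0.1504] yaw 94.17 x-axis [-2.e-04 -1.e-04 -1.e+00] gap 0.0501 F [ 1.2 -0.2 -0.9]
 level turn tool deg [-0.   -0.01  0.  ]
 d cm [10.04  3.72 -7.18] turn x -0.53
 d cm if turned first [10.04  3.78 -7.14]
```

drive_tool:
  plan:
    - [[0.5,1.3,-2.5,-0.5,0,0,0.4],[2.5,1.3,-2.5,0,0,0,0.4],[3,1.2,-2.1,0,0,0,0.4],[2.5,0,0,0,0,0,0.4],[1,0,0,0,0,0,0.4]]

```text
clock: 16.07
tcp_pos: [0.4567, 0.3167, 0.0525]
orientation: [0.705, -0.03, 0.708, 0.029]
wrist_force: [-0.9, -0.1, -0.3]
finger_gap: 0.0502
```

drive_tool:
  plan:
    - [[0,0,0,0,0,0,0.4],[0,0,0,0,0,0,0.4],[0,0,0,0,0,0,0.4],[0,0,0,0,0,0,0.4],[0,0,0,0,0,0,0.4]]

```text
clock: 16.48
tcp_pos: [0.4616, 0.3184, 0.0568]
orientation: [0.707, -0.029, 0.706, 0.03]
wrist_force: [-0.5, -0.6, -1.1]
finger_gap: 0.0502
```

```bash
python3 -c "
from h import *
go([.4595,.3165,.021],94.7)"
```

```text
t16.48 tcp [0.4616 0.3184 0.0568] yaw 94.73 x-axis [ 0.0026  0.0013 -1.    ] gap 0.0502 F [-0.5 -0.6 -1.1]
 level turn tool deg [ 0.    0.16 -0.06]
 d cm [ 3.58 -0.18 -0.23] turn x 0.03
 d cm if turned first [ 3.58 -0.18 -0.23]
```

drive_tool:
  plan:
    - [[1.5,-0.2,-0.2,0,0,0,0.4],[1.2,0,0,0,0,0,0.4],[0.3,0,0,0,0,0,0.4],[0,0,0,0,0,0,0.4],[0,0,0,0,0,0,0.4]]

```text
clock: 16.9
tcp_pos: [0.4586, 0.3161, 0.0259]
orientation: [0.707, -0.029, 0.706, 0.03]
wrist_force: [-0.6, 1.3, -0.0]
finger_gap: 0.0499
```

```bash
python3 -c "
from h import *
go([.4595,.3165,.021],94.7)"
```

```text
t16.90 tcp [0.4586 0.3161 0.0259] yaw 94.77 x-axis [ 6.e-04  4.e-04 -1.e+00] gap 0.0499 F [-0.6  1.3 -0. ]
 level turn tool deg [-0.    0.04 -0.02]
 d cm [0.49 0.03 0.09] turn x 0.07
 d cm if turned first [0.49 0.03 0.09]
```

drive_tool:
  plan:
    - [[0.3,0,0.1,0,0,0,0.4],[0.3,0,0,0,0,0,0.4],[0,0,0,0,0,0,0.4],[0,0,0,0,0,0,0.4],[0,0,0,0,0,0,0.4]]

```text
clock: 17.32
tcp_pos: [0.4599, 0.3164, 0.0199]
orientation: [0.707, -0.029, 0.706, 0.03]
wrist_force: [1.2, 0.4, 1.7]
finger_gap: 0.0505
```

```bash
python3 -c "
from h import *
go([.4595,.3165,.02],94.7)"
```

```text
t17.32 tcp [0.4599 0.3164 0.0199] yaw 94.78 x-axis [ 1.6e-03  8.0e-04 -1.0e+00] gap 0.0505 F [1.2 0.4 1.7]
 level turn tool deg [-0.    0.09 -0.04]
 d cm [-0.01  0.01 -0.04] turn x 0.08
 d cm if turned first [-0.01  0.01 -0.04]
```

Light contact (1.7 N). I'll release, lift and look.

drive_tool:
  plan:
    - [[0,0,0,0,0,0,0.75],[0,0,0,0,0,0,0.8],[0,0,0,0,0,0,0.8],[-1,0,0,0,0,0,0.8],[-2,0,0,0,0,0,0.8]]

```text
clock: 17.73
tcp_pos: [0.4569, 0.315, 0.0477]
orientation: [0.705, -0.03, 0.708, 0.029]
wrist_force: [0.3, -0.1, 0.7]
finger_gap: 0.0685
```

drive_tool:
  plan:
    - [[-3,0,1.5,0,0,0,0.8],[-2.5,0,2.5,0,0,0,1],[-2,0,2,0,0,0,1],[0,0,0,0,0,0,1],[0,0,0,0,0,0,1]]

```text
clock: 18.15
tcp_pos: [0.5206, 0.3214, 0.1261]
orientation: [0.708, -0.029, 0.705, 0.03]
wrist_force: [0.2, -0.6, -1.1]
finger_gap: 0.0852
```

```bash
python3 - <<'E'
from h import *
import pickle
s,im=snap('wrist','w11.png');pickle.dump(s,open('w11.pkl','wb'));go([.459,-.261,.15]);print(s['qvel'].round(3))
E
```

```text
t18.20 tcp [0.5186 0.3208 0.1245] yaw 94.76 x-axis [-3.e-04  1.e-04 -1.e+00] gap 0.0856 F [-0.6  0.5 -1.2]
 level turn tool deg [-0.   -0.02 -0.01]
 d cm [ -2.55 -57.49 -10.77] 
[ 0.011  0.009 -0.088 -0.005  0.003  0.001]
```

View pics/w11.png

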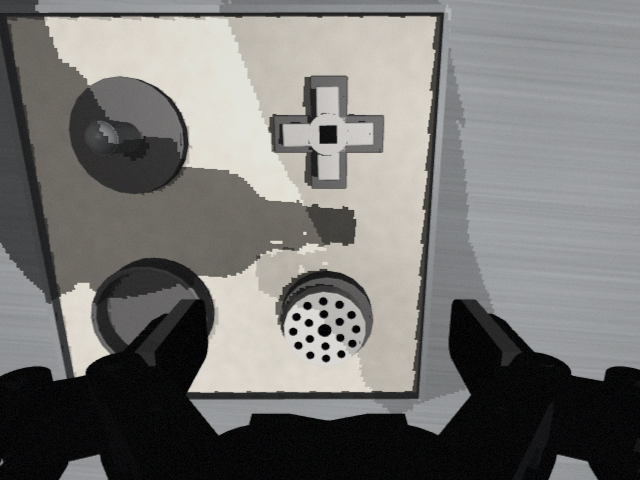

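```bash
python3 - <<'E'
from h import *
import pickle
s=pickle.load(open('w11.pkl','rb'))
im=cv2.imread('pics/w11.png');cv2.imwrite('pics/w11c.png',cv2.resize(im[65:200,262:397],None,fx=4.4,fy=4.4,interpolation=0))
cv2.imwrite('pics/w11d.png',cv2.resize(im[65:210,60:200],None,fx=4,fy=4,interpolation=2))
print(ray('wrist',(328,134.5),.032,s))
E
```

```text
[0.45880842 0.31579679 0.032     ]
```

View pics/w11c.png

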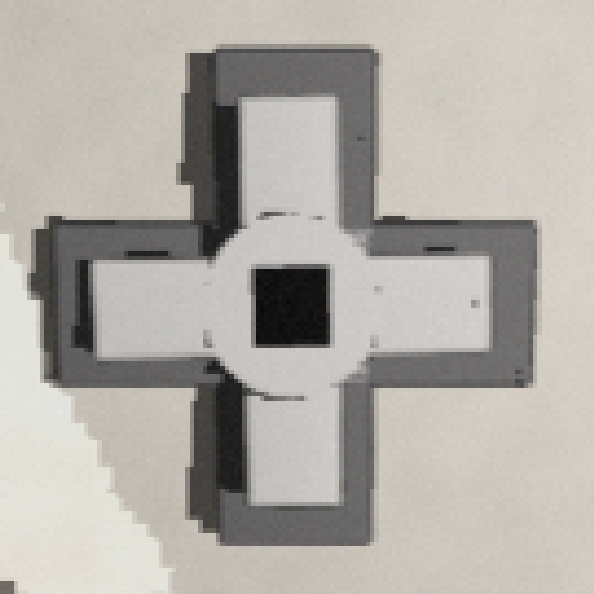

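View pics/w11d.png

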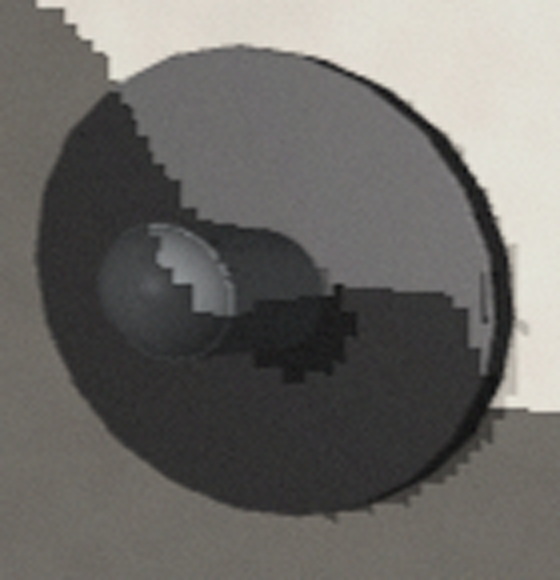

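The knife is centred to under 1 mm and about 1° off. Next is the nut.

```bash
python3 - <<'E'
from h import *
import pickle
s=pickle.load(open('w11.pkl','rb'))
print('base',ray('wrist',(127,135),.014,s),'tip dome',ray('wrist',(60+167/4,65+290/4),.042,s))
go([.459,-.261,.15])
E
```

```text
base [0.46929944 0.19398624 0.014     ] tip dome [0.47026715 0.19366038 0.042     ]
t18.20 tcp [0.5186 0.3208 0.1245] yaw 94.76 x-axis [-3.e-04  1.e-04 -1.e+00] gap 0.0856 F [-0.6  0.5 -1.2]
 level turn tool deg [-0.   -0.02 -0.01]
 d cm [ -2.55 -57.49 -10.77]
```

```bash
python3 - <<'E'
from h import *
for n,uv,z in(('can',(271,277),0),('cantop',(271,258),.05),('pink',(208.5,258.5),.024),('yellow',(178.5,284),.024),('pusherfoot',(314,247),.005),('pushertop',(313,223),.102)):
    print(n,ray('scene',uv,z).round(3))
print('side pusher top',ray('side',(303,222),.102).round(3),'foot',ray('side',(303,251),.009).round(3))
E
```

```text
can [ 0.467 -0.148  0.   ]
cantop [ 0.452 -0.133  0.05 ]
pink [ 0.345 -0.241  0.024]
yellow [ 0.361 -0.332  0.024]
pusherfoot [ 0.467 -0.019  0.005]
pushertop [ 0.465 -0.017  0.102]
side pusher top [ 0.465 -0.021  0.102] foot [ 0.463 -0.022  0.009]
```

drive_tool:
  plan:
    - [[-1.5,-3.8,-0.7,0,0,0,1],[-1,-3.9,-0.7,0,0,0,1],[0,-4,-0.8,0,0,0,1],[0,-4,-0.8,0,0,0,1],[0,-4,-0.8,0,0,0,1]]

```text
clock: 18.62
tcp_pos: [0.4945, 0.1203, 0.1479]
orientation: [0.705, -0.03, 0.708, 0.03]
wrist_force: [1.1, 0.6, 0.3]
finger_gap: 0.0856
```

drive_tool:
  plan:
    - [[0,-4,-0.8,0,0,0,1],[0,-4,-0.8,0,0,0,1],[0,-4,-0.8,0,0,0,1],[0,-4,-0.8,0,0,0,1],[0,-4,-0.8,0,0,0,1]]

```text
clock: 19.03
tcp_pos: [0.4713, -0.0816, 0.1479]
orientation: [0.705, -0.029, 0.708, 0.03]
wrist_force: [1.6, -0.6, 0.5]
finger_gap: 0.0856
```

drive_tool:
  plan:
    - [[0,-4,-0.8,0,0,0,1],[0,-4,-0.8,0,0,0,1],[0,-4,-0.7,0,0,0,1],[1,-3.5,-0.6,0,0,0,1],[1.5,-1.5,0,0,0,0,1]]

```text
clock: 19.45
tcp_pos: [0.4583, -0.2563, 0.124]
orientation: [0.707, -0.029, 0.706, 0.028]
wrist_force: [1.1, 0.6, 0.4]
finger_gap: 0.0853
```

drive_tool:
  plan:
    - [[0,0,0,0,0,0,1],[0,0,0,0,0,0,1],[0,0,0,0,0,0,1],[0,0,0,0,0,0,1],[0,0,0,0,0,0,1]]

```text
clock: 19.87
tcp_pos: [0.4597, -0.2515, 0.1248]
orientation: [0.707, -0.03, 0.706, 0.03]
wrist_force: [-0.4, 0.6, 0.1]
finger_gap: 0.0854
```

```bash
python3 - <<'E'
from h import *
import pickle
s,im=snap('wrist','w12.png');pickle.dump(s,open('w12.pkl','wb'));go([.459,-.261,.05]);print(s['qvel'].round(3))
E
```

```text
t19.92 tcp [ 0.4599 -0.2517  0.1248] yaw 94.89 x-axis [ 5.e-04 -2.e-04 -1.e+00] gap 0.0855 F [-0.7 -0.7  0.3]
 level turn tool deg [0.   0.03 0.01]
 d cm [ 7.48 -0.92 -0.17] 
[-0.001 -0.001  0.007 -0.004 -0.002 -0.001]
```

View pics/w12.png

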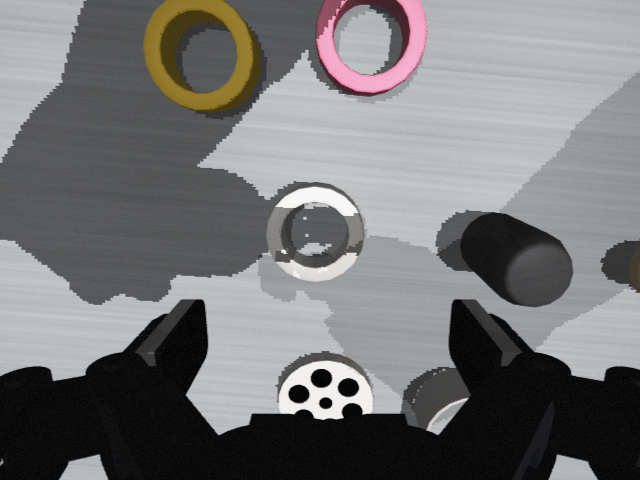

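The nut's top face is at (315,234), with yellow (203,52) and pink (371,38) well clear.

```bash
python3 - <<'E'
from h import *
import pickle
s=pickle.load(open('w12.pkl','rb'))
c=ray('wrist',(315,234),.024,s);print(c)
go([(c[0]+.4588)/2,(c[1]-.2611)/2,.05])
E
```

```text
[ 0.45796197 -0.26039252  0.024     ]
t19.92 tcp [ 0.4599 -0.2517  0.1248] yaw 94.89 x-axis [ 5.e-04 -2.e-04 -1.e+00] gap 0.0855 F [-0.7 -0.7  0.3]
 level turn tool deg [0.   0.03 0.01]
 d cm [ 7.48 -0.89 -0.23]
```

drive_tool:
  plan:
    - [[1,-0.9,-0.2,0,0,0,1],[2.5,0,0,0,0,0,1],[2.5,0,0,0,0,0,1],[1.5,0,0,0,0,0,1],[0,0,0,0,0,0,1]]

```text
clock: 20.33
tcp_pos: [0.456, -0.2604, 0.0456]
orientation: [0.705, -0.028, 0.708, 0.031]
wrist_force: [-0.6, 0.7, -0.2]
finger_gap: 0.0854
```

drive_tool:
  plan:
    - [[0,0,0,0,0,0,1],[0,0,0,0,0,0,1],[0,0,0,0,0,0,1],[0,0,0,0,0,0,1],[0,0,0,0,0,0,1]]

```text
clock: 20.75
tcp_pos: [0.459, -0.2625, 0.0503]
orientation: [0.707, -0.03, 0.706, 0.029]
wrist_force: [0.5, 0.3, 0.7]
finger_gap: 0.0851
```

```bash
python3 - <<'E'
from h import *
s,im=snap('wrist','w13.png')
go([.4584,-.2608,.004])
E
```

```text
t20.80 tcp [ 0.4588 -0.2624  0.0501] yaw 94.79 x-axis [ 0.0013 -0.001  -1.    ] gap 0.0857 F [-1.1 -0.1  0. ]
 level turn tool deg [0.   0.07 0.06]
 d cm [ 4.61  0.17 -0.04]
```

View pics/w13.png

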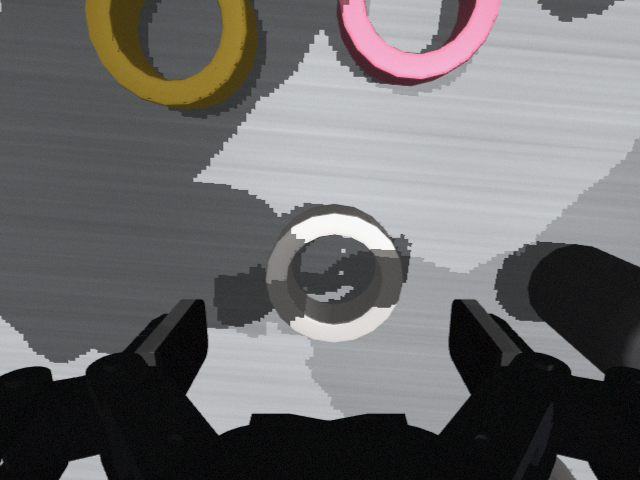

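drive_tool:
  plan:
    - [[1.6,0.2,0,0,0,0,1],[1.6,0,0,0,0,0,1],[1.2,0,0,0,0,0,1],[0,0,0,0,0,0,1],[0,0,0,0,0,0,1]]

```text
clock: 21.22
tcp_pos: [0.4578, -0.2597, 0.0051]
orientation: [0.706, -0.029, 0.707, 0.03]
wrist_force: [-0.2, -0.3, -0.2]
finger_gap: 0.0856
```

drive_tool:
  plan:
    - [[0,0,0,0,0,0,1],[0,0,0,0,0,0,0.5],[0,0,0,0,0,0,0.5],[0,0,0,0,0,0,0.5],[0,0,0,0,0,0,0.5]]
  squeeze: 50

```text
clock: 21.63
tcp_pos: [0.4588, -0.2604, 0.007]
orientation: [0.707, -0.03, 0.706, 0.029]
wrist_force: [-1.7, 2.4, 8.8]
finger_gap: 0.0605
```

```bash
python3 - <<'E'
from h import *
s,im=snap('wrist','w14.png')
go([.4584,-.2608,.004])
E
```

```text
t21.68 tcp [ 0.4588 -0.2604  0.007 ] yaw 94.79 x-axis [ 0.0017 -0.0011 -1.    ] gap 0.0604 F [-2.3  1.5  8.7]
 level turn tool deg [0.   0.09 0.07]
 d cm [ 0.3  -0.04 -0.05]
```

View pics/w14.png

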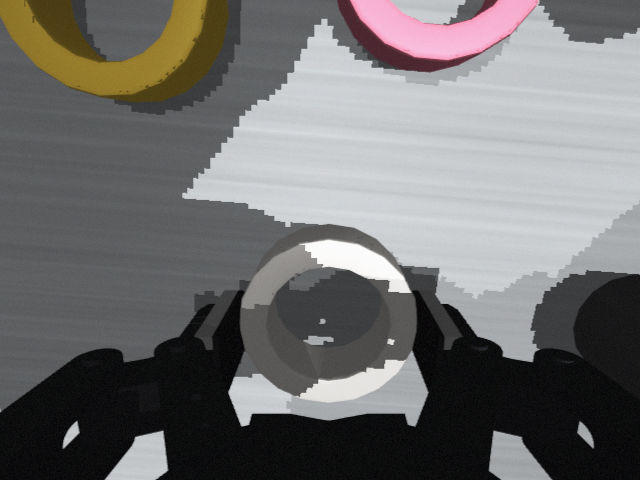

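drive_tool:
  plan:
    - [[-1,0,0,0,0,0,0.5],[-3,0,0,0,0,0,0.5],[-4,0,0,0,0,0,0.5],[-4,0,0,0,0,0,0.5],[-3,2,0,0,0,0,0.5]]

```text
clock: 22.1
tcp_pos: [0.4579, -0.2431, 0.1592]
orientation: [0.708, -0.03, 0.705, 0.027]
wrist_force: [1.8, -0.7, -0.6]
finger_gap: 0.0604
```

```bash
python3 - <<'E'
from h import *
s,im=snap('wrist','w15.png')
go([.48,.18,.16])
E
```

```text
t22.15 tcp [ 0.4588 -0.2395  0.1645] yaw 94.79 x-axis [ 0.0086 -0.0041 -1.    ] gap 0.0601 F [-0.   3.1  1.8]
 level turn tool deg [-0.    0.47  0.27]
 d cm [ 0.3  41.63  5.61]
```

View pics/w15.png

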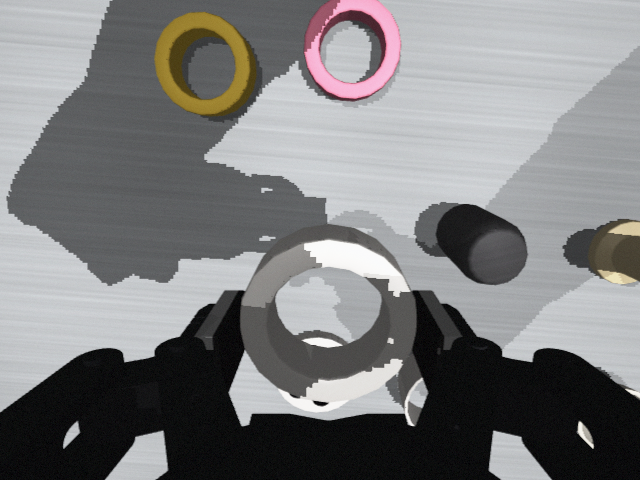

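The nut is held. I'll carry it to a point just in front of the post.

drive_tool:
  plan:
    - [[0,3.5,0.5,0,0,0,0.5],[0,4,0.6,0,0,0,0.5],[0,4,0.6,0,0,0,0.5],[0,4,0.6,0,0,0,0.5],[0,4,0.6,0,0,0,0.5]]

```text
clock: 22.57
tcp_pos: [0.4686, -0.0417, 0.1557]
orientation: [0.707, -0.029, 0.706, 0.029]
wrist_force: [0.5, -0.5, -2.3]
finger_gap: 0.0604
```

drive_tool:
  plan:
    - [[0,4,0.9,0,0,0,0.5],[0,4,0.9,0,0,0,0.5],[0,4,0.9,0,0,0,0.5],[0,4,0.9,0,0,0,0.5],[0,3.5,0.9,0,0,0,0.5]]

```text
clock: 22.98
tcp_pos: [0.4971, 0.1573, 0.1557]
orientation: [0.707, -0.03, 0.706, 0.03]
wrist_force: [0.1, -1.1, -3.0]
finger_gap: 0.0605
```

drive_tool:
  plan:
    - [[0,2,2,0,0,0,0.5],[0,0.5,1,0,0,0,0.5],[0,0,0,0,0,0,0.5],[0,0,0,0,0,0,0.5],[0,0,0,0,0,0,0.5]]

```text
clock: 23.4
tcp_pos: [0.5245, 0.1816, 0.1551]
orientation: [0.706, -0.03, 0.707, 0.029]
wrist_force: [-0.2, -0.1, -2.5]
finger_gap: 0.0603
```

```bash
python3 - <<'E'
from h import *
import pickle
s,im=snap('wrist','w16.png');pickle.dump(s,open('w16.pkl','wb'))
go([.470,.194,.10])
E
```

```text
t23.45 tcp [0.5245 0.1813 0.1552] yaw 94.73 x-axis [-1.3e-03 -3.0e-04 -1.0e+00] gap 0.0601 F [ 0.6  0.4 -1.3]
 level turn tool deg [ 0.   -0.08  0.01]
 d cm [ 5.53  1.72 -5.32]
```

View pics/w16.png

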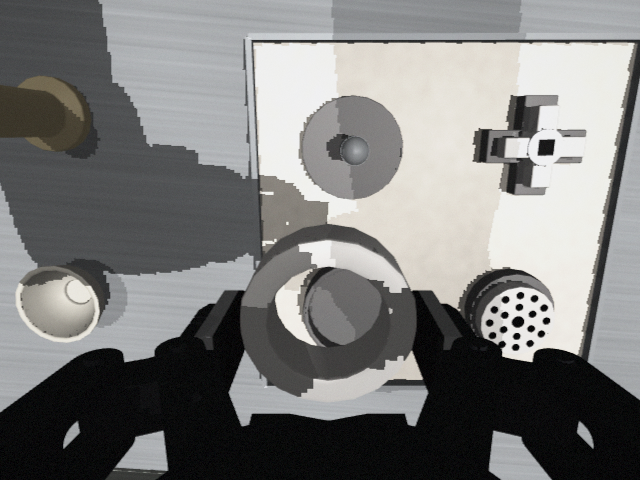

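```bash
python3 - <<'E'
from h import *
import pickle
s=pickle.load(open('w16.pkl','rb'))
print('base',ray('wrist',(353,147),.014,s),'tip',ray('wrist',(355,151),.047,s))
z=s['tcp_pos'][2]+.017;T=T_tool(s);c=ray('wrist',(328.5,320.5),z,s);print('nut tool',T[:3,:3].T@(c-T[:3,3]))
go([.470,.1945,.10])
E
```

```text
base [0.46948023 0.19348127 0.014     ] tip [0.47069197 0.19284771 0.047     ]
nut tool [-0.01699616 -0.00046794 -0.00233236]
t23.45 tcp [0.5245 0.1813 0.1552] yaw 94.73 x-axis [-1.3e-03 -3.0e-04 -1.0e+00] gap 0.0601 F [ 0.6  0.4 -1.3]
 level turn tool deg [ 0.   -0.08  0.01]
 d cm [ 5.53  1.77 -5.32]
```

drive_tool:
  plan:
    - [[0.5,0.9,-2.6,0,0,0,0.5],[1,0.8,-2.6,0,0,0,0.5],[2,0,0,0,0,0,0.5],[2,0,0,0,0,0,0.5],[0,0,0,0,0,0,0.5]]

```text
clock: 23.87
tcp_pos: [0.4688, 0.1932, 0.0974]
orientation: [0.704, -0.03, 0.709, 0.029]
wrist_force: [-1.9, -0.9, -1.6]
finger_gap: 0.0604
```

drive_tool:
  plan:
    - [[0,0,0,0,0,0,0.5],[0,0,0,0,0,0,0.5],[0,0,0,0,0,0,0.5],[0,0,0,0,0,0,0.5],[0,0,0,0,0,0,0.5]]

```text
clock: 24.28
tcp_pos: [0.4731, 0.1948, 0.1012]
orientation: [0.707, -0.029, 0.706, 0.03]
wrist_force: [-0.4, 0.4, -2.5]
finger_gap: 0.0605
```

```bash
python3 - <<'E'
from h import *
s,im=snap('wrist','w17.png')
go([.471,.194,.021])
E
```

```text
t24.33 tcp [0.4729 0.1948 0.101 ] yaw 94.77 x-axis [ 1.3e-03  4.0e-04 -1.0e+00] gap 0.0604 F [ 0.2 -0.3 -2.3]
 level turn tool deg [ 0.    0.07 -0.02]
 d cm [ 8.   -0.06 -0.21]
```

View pics/w17.png

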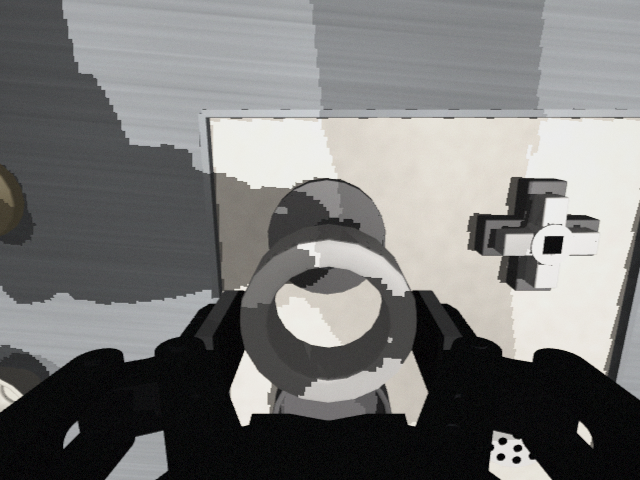

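drive_tool:
  plan:
    - [[1.5,0,-0.2,0,0,0,0.5],[1.5,0,0,0,0,0,0.5],[1.5,0,0,0,0,0,0.5],[1.3,0,0,0,0,0,0.5],[0.5,0,0,0,0,0,0.5]]

```text
clock: 24.75
tcp_pos: [0.4693, 0.1943, 0.0358]
orientation: [0.706, -0.03, 0.707, 0.029]
wrist_force: [-0.0, 0.0, -2.8]
finger_gap: 0.0602
```

drive_tool:
  plan:
    - [[0,0,0,0,0,0,0.5],[0,0,0,0,0,0,0.5],[0,0,0,0,0,0,0.5],[0,0,0,0,0,0,0.5],[0,0,0,0,0,0,0.5]]

```text
clock: 25.17
tcp_pos: [0.471, 0.1947, 0.0381]
orientation: [0.707, -0.029, 0.706, 0.03]
wrist_force: [-0.2, -0.8, -2.1]
finger_gap: 0.0606
```

```bash
python3 - <<'E'
from h import *
go([.471,.194,.021])
E
```

```text
t25.17 tcp [0.471  0.1947 0.0381] yaw 94.78 x-axis [ 1.5e-03  4.0e-04 -1.0e+00] gap 0.0606 F [-0.2 -0.8 -2.1]
 level turn tool deg [ 0.    0.09 -0.02]
 d cm [ 1.71 -0.07 -0.01]
```

drive_tool:
  plan:
    - [[0.8,-0.1,0,0,0,0,0.5],[0.6,0,0,0,0,0,0.5],[0.2,0,0,0,0,0,0.5],[0,0,0,0,0,0,0.5],[0,0,0,0,0,0,0.5]]

```text
clock: 25.58
tcp_pos: [0.47, 0.1934, 0.0211]
orientation: [0.706, -0.03, 0.707, 0.029]
wrist_force: [-1.9, -0.2, 0.5]
finger_gap: 0.0604
```

```bash
python3 - <<'E'
from h import *
go([.471,.194,.021])
E
```

```text
t25.58 tcp [0.47   0.1934 0.0211] yaw 94.78 x-axis [-6.e-04 -3.e-04 -1.e+00] gap 0.0604 F [-1.9 -0.2  0.5]
 level turn tool deg [-0.   -0.04  0.01]
 d cm [0.01 0.05 0.1 ]
```

drive_tool:
  plan:
    - [[0.1,0,0,0,0,0,0.5],[0,0,0,0,0,0,0.95],[0,0,0,0,0,0,0.95],[0,0,0,0,0,0,0.95],[0,0,0,0,0,0,0.95]]

```text
clock: 26.0
tcp_pos: [0.4704, 0.1936, 0.0202]
orientation: [0.707, -0.029, 0.706, 0.03]
wrist_force: [-0.2, 0.6, -0.4]
finger_gap: 0.081
```

drive_tool:
  plan:
    - [[-1.5,0,0,0,0,0,1],[-3,0,0,0,0,0,1],[-3.5,0,1.5,0,0,0,1],[-2.5,0,3,0,0,0,1],[0,0,1.5,0,0,0,1]]

```text
clock: 26.42
tcp_pos: [0.5361, 0.1996, 0.1316]
orientation: [0.711, -0.029, 0.702, 0.03]
wrist_force: [1.8, -0.8, 0.7]
finger_gap: 0.0855
```

```bash
python3 - <<'E'
from h import *
import pickle
s,im=snap('wrist','w18.png');pickle.dump(s,open('w18.pkl','wb'))
go([.465,-.020,.17])
E
```

```text
t26.47 tcp [0.5376 0.1994 0.1292] yaw 94.73 x-axis [ 0.0114  0.0023 -0.9999] gap 0.0851 F [ 4.4  0.5 -0.2]
 level turn tool deg [-0.    0.66 -0.08]
 d cm [ -4.22 -21.26  -9.  ]
```

View pics/w18.png

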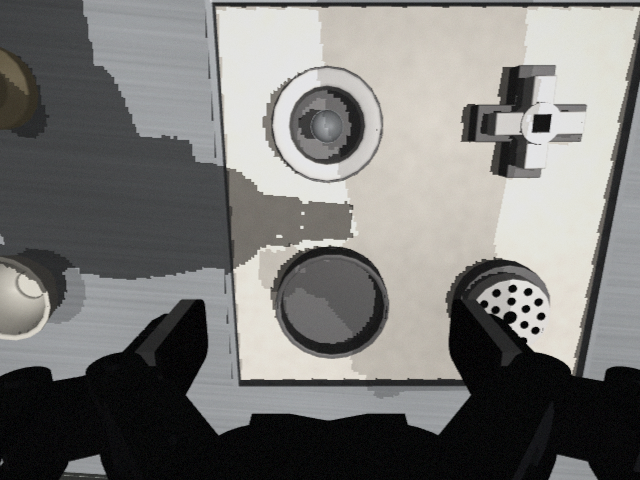

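The nut sits over the post at (327,125), and the cup is empty at (332,302). Next is the pusher.

drive_tool:
  plan:
    - [[-1.5,-3.4,-1.4,0,0,0,1],[-1.5,-3.4,-1.4,0,0,0,1],[-1.3,-3.6,-1.4,0,0,0,1],[0,-3.6,-1.4,0,0,0,1],[0,-3.6,-1.4,0,0,0,1]]

```text
clock: 26.88
tcp_pos: [0.4747, 0.0161, 0.1688]
orientation: [0.707, -0.03, 0.706, 0.03]
wrist_force: [0.6, -0.8, 0.0]
finger_gap: 0.0854
```

drive_tool:
  plan:
    - [[0,-2.5,-1.3,0,0,0,1],[0,-1.2,-0.7,0,0,0,1],[0,0,0,0,0,0,1],[0,0,0,0,0,0,1],[0,0,0,0,0,0,1]]

```text
clock: 27.3
tcp_pos: [0.4584, -0.0208, 0.1681]
orientation: [0.707, -0.029, 0.706, 0.03]
wrist_force: [-0.7, 0.1, -0.3]
finger_gap: 0.0856
```

```bash
python3 - <<'E'
from h import *
import pickle
s,im=snap('wrist','w19.png');pickle.dump(s,open('w19.pkl','wb'))
go([.465,-.020,.15])
E
```

```text
t27.35 tcp [ 0.4584 -0.0205  0.1681] yaw 94.83 x-axis [-1.e-04  5.e-04 -1.e+00] gap 0.0851 F [0.7 0.1 0.4]
 level turn tool deg [ 0.   -0.   -0.03]
 d cm [ 1.81 -0.01  0.66]
```

View pics/w19.png

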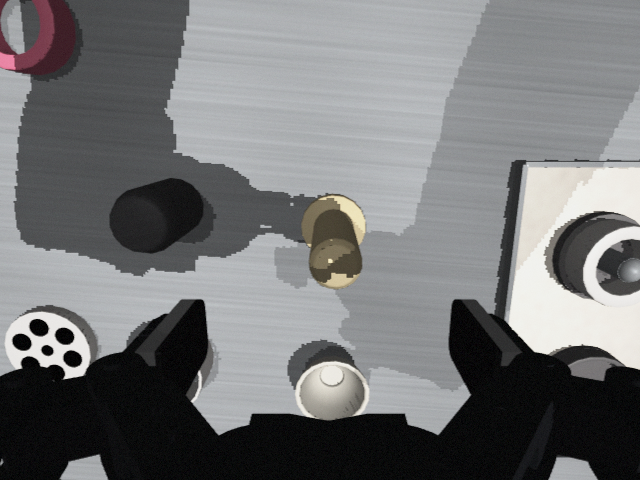

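```bash
python3 - <<'E'
from h import *
import pickle
s=pickle.load(open('w19.pkl','rb'))
print('top',ray('wrist',(335.5,263.5),.102,s),'foot',ray('wrist',(334,226),.009,s))
a=cv2.imread('pics/w19.png');cv2.imwrite('pics/w19c.png',cv2.resize(a[185:300,285:385],None,fx=5,fy=5,interpolation=2))
E
```

```text
top [ 0.46320147 -0.01689166  0.102     ] foot [ 0.46405281 -0.0162594   0.009     ]
```

View pics/w19c.png

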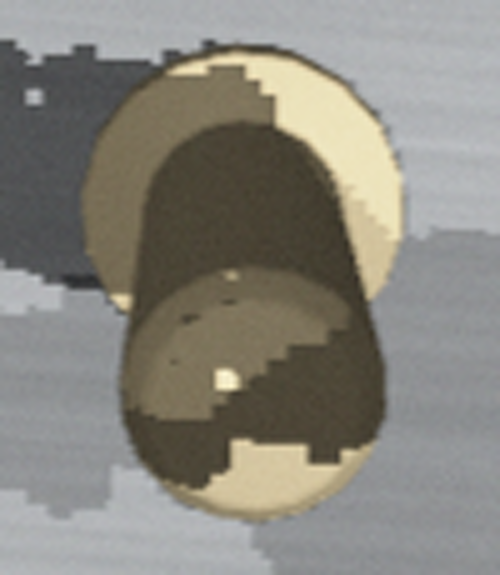

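drive_tool:
  plan:
    - [[0,0.4,0.5,0,0,0,1],[0,0,0,0,0,0,1],[1,0,0,0,0,0,1],[1.5,0,0,0,0,0,1],[0,0,0,0,0,0,1]]

```text
clock: 27.77
tcp_pos: [0.4613, -0.0159, 0.1405]
orientation: [0.705, -0.029, 0.708, 0.03]
wrist_force: [-0.2, 0.5, -0.2]
finger_gap: 0.0853
```

```bash
python3 - <<'E'
from h import *
go([.4635,-.017,.048])
E
```

```text
t27.77 tcp [ 0.4613 -0.0159  0.1405] yaw 94.85 x-axis [-4.1e-03  9.0e-04 -1.0e+00] gap 0.0853 F [-0.2  0.5 -0.2]
 level turn tool deg [-0.   -0.23 -0.07]
 d cm [ 9.25 -0.14  0.25]
```

drive_tool:
  plan:
    - [[1.5,-0.1,0.1,0,0,0,1],[1.5,0,0,0,0,0,1],[1.5,0,0,0,0,0,1],[1,0,0,0,0,0,1],[0.5,0,0,0,0,0,1]]

```text
clock: 28.18
tcp_pos: [0.4629, -0.0172, 0.0818]
orientation: [0.706, -0.029, 0.707, 0.03]
wrist_force: [-0.2, 0.6, -0.2]
finger_gap: 0.0855
```

drive_tool:
  plan:
    - [[0.5,0,0,0,0,0,1],[0,0,0,0,0,0,1],[0,0,0,0,0,0,1],[0,0,0,0,0,0,1],[0,0,0,0,0,0,1]]

```text
clock: 28.6
tcp_pos: [0.4645, -0.0178, 0.079]
orientation: [0.707, -0.03, 0.706, 0.029]
wrist_force: [1.0, -0.5, -0.4]
finger_gap: 0.0855
```

```bash
python3 - <<'E'
from h import *
s,im=snap('wrist','w20.png')
go([.4635,-.017,.048])
E
```

```text
t28.65 tcp [ 0.4644 -0.0178  0.0789] yaw 94.78 x-axis [ 1.2e-03 -2.0e-04 -1.0e+00] gap 0.0856 F [-0.6 -0.5  0.4]
 level turn tool deg [0.   0.07 0.01]
 d cm [ 3.09  0.09 -0.09]
```

View pics/w20.png

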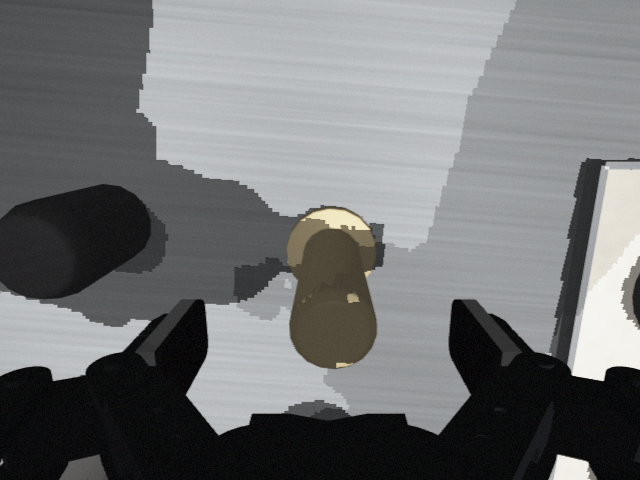

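The pusher's top is at (334,326), between the jaws. I'll go down 3 cm and close.

drive_tool:
  plan:
    - [[1,0.1,-0.1,0,0,0,1],[1.2,0,0,0,0,0,1],[0.8,0,0,0,0,0,1],[0,0,0,0,0,0,1],[0,0,0,0,0,0,1]]

```text
clock: 29.07
tcp_pos: [0.4625, -0.0167, 0.0482]
orientation: [0.706, -0.029, 0.707, 0.03]
wrist_force: [-0.2, 0.1, 0.8]
finger_gap: 0.0853
```

drive_tool:
  plan:
    - [[0,0,0,0,0,0,0.7],[0,0,0,0,0,0,0.5],[0,0,0,0,0,0,0.3],[0,0,0,0,0,0,0.1],[0,0,0,0,0,0,0.1]]
  squeeze: 50

```text
clock: 29.48
tcp_pos: [0.4632, -0.0167, 0.0488]
orientation: [0.707, -0.029, 0.706, 0.03]
wrist_force: [-1.2, -0.5, 2.6]
finger_gap: 0.0291
```

drive_tool:
  plan:
    - [[0,0,0,0,0,0,0.1],[0,0,0,0,0,0,0.1],[0,0,0,0,0,0,0.1],[0,0,0,0,0,0,0.1],[0,0,0,0,0,0,0.1]]

```text
clock: 29.9
tcp_pos: [0.4632, -0.0167, 0.0488]
orientation: [0.707, -0.03, 0.706, 0.03]
wrist_force: [-0.5, 2.2, 5.9]
finger_gap: 0.0288
```

```bash
python3 - <<'E'
from h import *
s,im=snap('wrist','w21.png')
go([.4635,-.017,.048])
E
```

```text
t29.95 tcp [ 0.4632 -0.0167  0.0488] yaw 94.79 x-axis [ 9.e-04  1.e-04 -1.e+00] gap 0.0287 F [-1.3  1.4  5.8]
 level turn tool deg [-0.    0.05 -0.  ]
 d cm [ 0.08 -0.03  0.03]
```

View pics/w21.png

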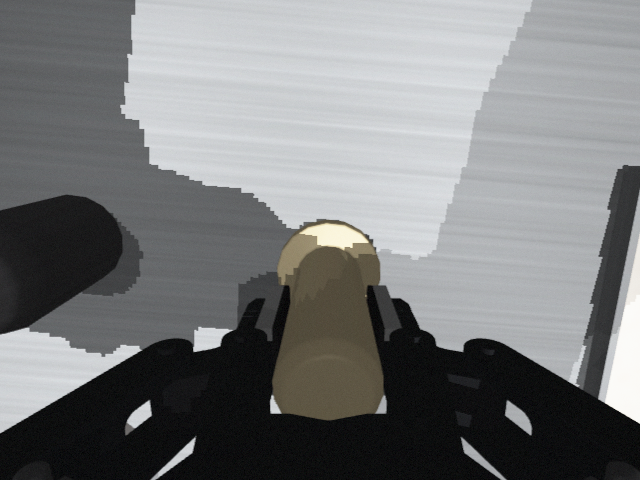

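```bash
python3 - <<'E'
from h import *
import pickle
for f,uv in(('w5',(163.5,183)),('w6',(143,212)),('w18',(332,302))):
    s=pickle.load(open(f+'.pkl','rb'));print(ray('wrist',uv,.022,s))
print('side',ray('side',(278.4,168.9),.018),'scene',ray('scene',(415.2,230.4),.018))
p=np.array
print('grid', p([.5816,.3236])+p([.470,.194])-p([.4587,.316]))
E
```

```text
[0.58789879 0.20928812 0.022     ]
[0.58778671 0.20942921 0.022     ]
[0.58425052 0.20584204 0.022     ]
side [0.58324332 0.19764473 0.018     ] scene [0.59175092 0.19928366 0.018     ]
grid [0.5929 0.2016]
```

drive_tool:
  plan:
    - [[-1,0,0,0,0,0,0.1],[-3,0,0,0,0,0,0.1],[-4,0,0,0,0,0,0.1],[-3,1.5,1.5,0,0,0,0.1],[-1,2.5,2.7,0,0,0,0.1]]

```text
clock: 30.37
tcp_pos: [0.502, 0.0251, 0.1728]
orientation: [0.708, -0.029, 0.705, 0.027]
wrist_force: [1.2, -0.1, -1.7]
finger_gap: 0.029
```

drive_tool:
  plan:
    - [[0,2.7,3,0,0,0,0.1],[0,2.7,3,0,0,0,0.1],[0,2.7,3,0,0,0,0.1],[0,2.7,3,0,0,0,0.1],[0,2.7,3,0,0,0,0.1]]

```text
clock: 30.78
tcp_pos: [0.6402, 0.1751, 0.1673]
orientation: [0.706, -0.03, 0.707, 0.029]
wrist_force: [0.7, -1.1, -2.1]
finger_gap: 0.0287
```

drive_tool:
  plan:
    - [[0,2.4,2.6,0,0,0,0.1],[0,1.5,1.6,0,0,0,0.1],[0,0,0,0,0,0,0.1],[0,0,0,0,0,0,0.1],[0,0,0,0,0,0,0.1]]

```text
clock: 31.2
tcp_pos: [0.6773, 0.2155, 0.1671]
orientation: [0.706, -0.03, 0.707, 0.029]
wrist_force: [-0.2, -0.7, -1.5]
finger_gap: 0.0289
```

drive_tool:
  plan:
    - [[0,0,0,0,0,0,0.1],[0,0,0,0,0,0,0.1],[0,0,0,0,0,0,0.1],[0,0,0,0,0,0,0.1],[0,0,0,0,0,0,0.1]]

```text
clock: 31.62
tcp_pos: [0.6781, 0.2155, 0.1688]
orientation: [0.707, -0.029, 0.706, 0.029]
wrist_force: [0.2, -0.4, -1.9]
finger_gap: 0.0289
```

```bash
python3 - <<'E'
from h import *
import pickle
s,im=snap('wrist','w22.png');pickle.dump(s,open('w22.pkl','wb'))
go([.588,.207,.10])
E
```

```text
t31.67 tcp [0.6782 0.2156 0.1688] yaw 94.75 x-axis [ 5.e-04  2.e-04 -1.e+00] gap 0.0290 F [-0.2 -0.5 -2. ]
 level turn tool deg [ 0.    0.03 -0.01]
 d cm [ 6.87 -0.11 -9.06]
```

View pics/w22.png

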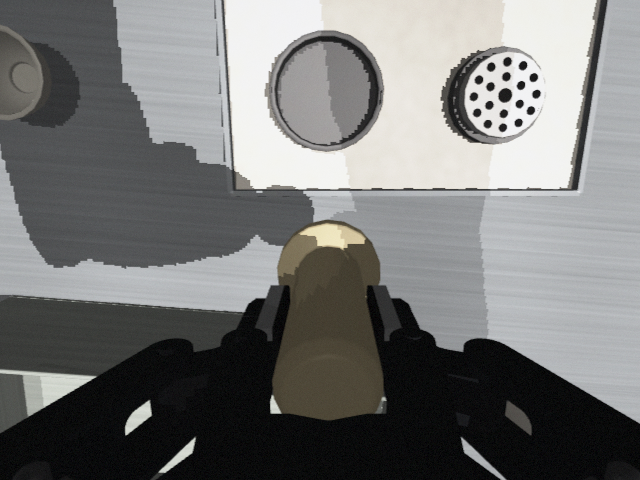

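The cup's rim is centred near (327,90).

```bash
python3 - <<'E'
from h import *
import pickle
s=pickle.load(open('w22.pkl','rb'))
c=ray('wrist',(327,90.5),.022,s);print(c, 'plate chk',ray('wrist',(505,95.5),.030,s))
go([c[0],c[1],.10])
E
```

```text
[0.58807616 0.20675279 0.022     ] plate chk [0.58231341 0.32359709 0.03      ]
t31.67 tcp [0.6782 0.2156 0.1688] yaw 94.75 x-axis [ 5.e-04  2.e-04 -1.e+00] gap 0.0290 F [-0.2 -0.5 -2. ]
 level turn tool deg [ 0.    0.03 -0.01]
 d cm [ 6.87 -0.14 -9.06]
```

drive_tool:
  plan:
    - [[0,-0.1,-3,0,0,0,0.1],[1,0,-3,0,0,0,0.1],[2,0,-2.1,0,0,0,0.1],[2,0,-1,0,0,0,0.1],[1,0,0,0,0,0,0.1]]

```text
clock: 32.08
tcp_pos: [0.5838, 0.207, 0.1065]
orientation: [0.705, -0.03, 0.708, 0.03]
wrist_force: [-0.8, 0.0, -2.1]
finger_gap: 0.0291
```

drive_tool:
  plan:
    - [[0,0,0,0,0,0,0.1],[0,0,0,0,0,0,0.1],[0,0,0,0,0,0,0.1],[0,0,0,0,0,0,0.1],[0,0,0,0,0,0,0.1]]

```text
clock: 32.5
tcp_pos: [0.5892, 0.2075, 0.1094]
orientation: [0.707, -0.029, 0.706, 0.03]
wrist_force: [0.0, 0.5, -1.9]
finger_gap: 0.0287
```

```bash
python3 - <<'E'
from h import *
s,im=snap('wrist','w23.png')
go([.588,.207,.057])
E
```

```text
t32.55 tcp [0.5888 0.2075 0.1091] yaw 94.77 x-axis [ 1.7e-03  5.0e-04 -1.0e+00] gap 0.0288 F [ 0.3 -0.5 -2.2]
 level turn tool deg [ 0.    0.1  -0.02]
 d cm [ 5.21 -0.04 -0.09]
```

View pics/w23.png

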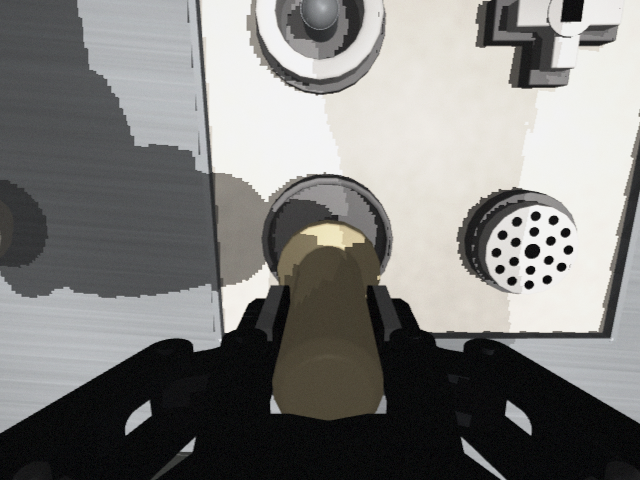

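drive_tool:
  plan:
    - [[1,0,-0.1,0,0,0,0.1],[1,0,0,0,0,0,0.1],[1,0,0,0,0,0,0.1],[0.8,0,0,0,0,0,0.1],[0,0,0,0,0,0,0.1]]

```text
clock: 32.97
tcp_pos: [0.5846, 0.2069, 0.0672]
orientation: [0.705, -0.03, 0.708, 0.029]
wrist_force: [-0.6, -0.2, -1.9]
finger_gap: 0.0286
```

drive_tool:
  plan:
    - [[0.4,0,0,0,0,0,0.1],[0.4,0,0,0,0,0,0.1],[0.2,0,0,0,0,0,0.1],[0,0,0,0,0,0,0.1],[0,0,0,0,0,0,0.1]]

```text
clock: 33.38
tcp_pos: [0.5867, 0.2074, 0.0605]
orientation: [0.707, -0.029, 0.706, 0.03]
wrist_force: [-0.1, -0.8, -1.9]
finger_gap: 0.0289
```

```bash
python3 - <<'E'
from h import *
go([.588,.207,.057])
E
```

```text
t33.38 tcp [0.5867 0.2074 0.0605] yaw 94.78 x-axis [ 2.e-04  1.e-04 -1.e+00] gap 0.0289 F [-0.1 -0.8 -1.9]
 level turn tool deg [-0.    0.01 -0.01]
 d cm [ 0.35 -0.05  0.13]
```

drive_tool:
  plan:
    - [[0.2,0,0.1,0,0,0,0.1],[0.2,0,0,0,0,0,0.1],[0,0,0,0,0,0,0.1],[0,0,0,0,0,0,0.1],[0,0,0,0,0,0,0.1]]

```text
clock: 33.8
tcp_pos: [0.5883, 0.2075, 0.0569]
orientation: [0.707, -0.029, 0.706, 0.03]
wrist_force: [0.3, 0.6, 1.0]
finger_gap: 0.0292
```

```bash
python3 - <<'E'
from h import *
go([.588,.207,.057])
E
```

```text
t33.80 tcp [0.5883 0.2075 0.0569] yaw 94.78 x-axis [ 1.5e-03  4.0e-04 -1.0e+00] gap 0.0292 F [0.3 0.6 1. ]
 level turn tool deg [ 0.    0.09 -0.02]
 d cm [-0.01 -0.05 -0.03]
```

Contact with the cup floor. I'll open and rise straight up.

drive_tool:
  plan:
    - [[0,0,0,0,0,0,0.45],[0,0,0,0,0,0,0.6],[0,0,0,0,0,0,0.8],[0,0,0,0,0,0,0.8],[0,0,0,0,0,0,0.8]]

```text
clock: 34.22
tcp_pos: [0.5875, 0.2074, 0.0562]
orientation: [0.706, -0.029, 0.707, 0.03]
wrist_force: [0.4, -0.5, -0.9]
finger_gap: 0.0679
```

drive_tool:
  plan:
    - [[-1,0,0,0,0,0,0.8],[-2,0,0,0,0,0,0.8],[-3,0,0,0,0,0,0.8],[-3,0,0,0,0,0,0.8],[-3,0,0,0,0,0,0.8]]

```text
clock: 34.63
tcp_pos: [0.5873, 0.2073, 0.1782]
orientation: [0.706, -0.029, 0.707, 0.03]
wrist_force: [1.6, -0.3, 0.5]
finger_gap: 0.068
```

drive_tool:
  plan:
    - [[-1,0,2,0,0,0,0.8],[0,0,2.5,0,0,0,0.8],[0,0,1.5,0,0,0,0.8],[0,0,0,0,0,0,0.8],[0,0,0,0,0,0,0.8]]

```text
clock: 35.05
tcp_pos: [0.6475, 0.2122, 0.1864]
orientation: [0.706, -0.029, 0.707, 0.029]
wrist_force: [1.0, -0.0, -0.4]
finger_gap: 0.0682
```

```bash
python3 - <<'E'
from h import *
s,im=snap('wrist','w24.png');go([.588,.207,.057])
snap('scene','scene1.png');snap('side','side1.png')
a=cv2.imread('pics/scene1.png');b=cv2.imread('pics/side1.png')
cv2.imwrite('pics/fin.png',np.hstack([cv2.resize(a[140:400,150:490],(400,306)),cv2.resize(b[110:400,160:500],(400,306))]))
E
```

```text
t35.10 tcp [0.6468 0.2123 0.1863] yaw 94.78 x-axis [-0.0011 -0.     -1.    ] gap 0.0679 F [0.5 0.3 0.1]
 level turn tool deg [-0.   -0.06 -0.  ]
 d cm [12.93 -0.04 -5.89]
```

View pics/w24.png

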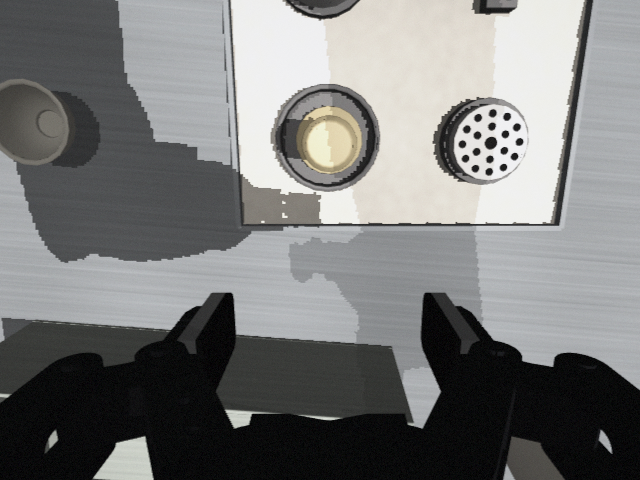

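View pics/fin.png

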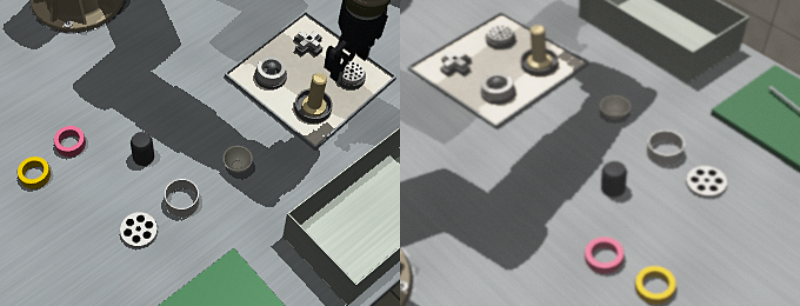

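The wrist view shows the pusher upright in the cup at (328,138) and the plate on its pad at (490,142). The scene and side crops show all four parts seated and the look-alikes unmoved. I'll settle once and hand in.

drive_tool:
  plan:
    - [[0,0,0,0,0,0,0.8],[0,0,0,0,0,0,0.8],[0,0,0,0,0,0,0.8],[0,0,0,0,0,0,0.8],[0,0,0,0,0,0,0.8]]

```text
clock: 35.62
tcp_pos: [0.6473, 0.2124, 0.1865]
orientation: [0.707, -0.029, 0.706, 0.03]
wrist_force: [-0.1, 0.1, -0.4]
finger_gap: 0.0687
```

```bash
python3 -c "
from h import *
print(env.hand_in())"
```

```text
the job is handed in; nothing more can be done
None
```

I packed the small plate, the knife, the ring nut and the pusher onto their rests, in that order. The job was handed in at 35.6 s, with the gripper open and about 19 cm above the table.

- **Plate:** it lies flat on the round pad, within about 1 mm of centre.
- **Knife:** it lies flat on the cross pad, within about 1 mm of centre and turned about 1° from the pad's arms.
- **Ring nut:** it is down over the post, about centred.
- **Pusher:** it stands upright in the cup.
- **Look-alikes:** the big plate, the pastry ring and the pink and yellow rings were left alone. They looked unmoved in the last pictures.

The highest wrist force I read was about 9 N. No final check failed. I checked the nut and the pusher by eye in the pictures and did not measure them after release. While I held parts, the finger opening read 1 to 3 mm less than their stated widths, which did not affect the placing.

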